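# Change boards in a manuscript flattening frame

### The arm

A 6-joint arm with a two-finger parallel gripper is mounted at the origin on the work surface. World frame = base frame: x ahead of the robot, y to its left, z up, the work surface at z = 0. Lengths are in m, angles in rad, forces in N, time in s.
With the tool pointing down it reaches from about 0.35 to 0.975 m from the base axis. Payload 7.1 kg.
Tool frame: the origin (TCP) lies between the finger pads; the fingertips stand 11 mm ahead of it and the grasp point (between the pads) lies 8 mm behind it; x points along the fingers, y is the direction in which the jaws open and shut, and the axes are right-handed (so a half turn about x gives the same grasp; the last joint's range is limited). The gripper opens to 88 mm and grips with 3 to 60 N. Pads are 20 mm wide; open, the fingers measure 115 mm over their backs; the gripper's body (75 mm by 178 mm) begins 61 mm behind the grasp point.
Start: joints at [1.233, 0.423, 1.63, -0, 1.089, -0.019], TCP at [0.196, 0.594, 0.234] pointing down, gripper open.
Joint ranges: [-3, 3], [-0.9, 2.11], [0.09, 2.58], [-1.31, 4.45], [0.11, 2.69], [-2.54, 2.54]. Speed limits (rad/s): [2.39, 2.39, 3.01, 3.14, 3.14, 3.14].

### API

Orientations are given as a unit quaternion [w, x, y, z].
In Python, from bench import arm, optics, close_job gives the robot as it stands.
- The arm moves only by the shell command python3 -m jog 'ROWS' [FORCE]. ROWS is JSON, a list that holds one entry, the list of rows, each a list of 7 numbers: the closure, from -1 (fully open) to 1 (shut), then the shift along the tool's x, y, z in m, then the turn, a rotation vector about the tool's x, y, z in rad. In form: [[[grip, tx, ty, tz, ax, ay, az], ...]]. A call has 1 to 5 rows; each row is the pose to reach, as a shift and turn from the pose measured when the call began, along the tool's axes at that moment; what a row does not reach only later rows make up. A row lasts 1/12 s, in which the tool goes at most 41.7 mm and 7.16 degrees, less where a joint would pass 70% of its speed; a pose out of reach is approached as far as the arm can. A call with a gripper value outside its range is refused whole. The fingers move at their own pace and stop on an object; FORCE is the grip in N (left out, the last holds). Time passes only in rows, so rows that repeat a pose let the fingers close. It gives the time, the measured TCP pose, the force and the opening at its end, in the units of the state.
- arm.state(): the state, without advancing time (a new reading comes with each control period).
- optics.camera(name): name is "scene" or "top"; returns (picture, depth): 384x512x3 uint8, red, green, blue; 384x512 float32, m along the optical axis (not along the pixel's ray), 0 where there is no reading.
- optics.calibration(name): a dict with "fx", "fy", "cx", "cy" (pixels), "origin" and "orientation" of the camera in the world. Camera axes: x right, y down, z forward; pixel columns grow to the right and rows downward; lengths in m; the calibration is good to about 2 mm. A picture is of the moment at which its call begins. calibration takes no time and is no camera call.
- close_job(): hands the job in, once; it reports no verdict.
The state is a dict: "clock": time; "joint_pos": joint angles; "dq": joint speeds; "tau": joint torques, N m; "tool_pos": TCP position; "ee_rot": TCP orientation; "contact_force": force on the tool from outside, world axes, zero at the start; "torque": the same for the moment, N m; "grip_width": finger opening in m.
Only numpy, scipy, OpenCV 4.12 (cv2) and the standard library are available. Lean on these libraries where they do the work, as an engineer would, in place of code of your own. Each camera call takes 0.05 s, during which the arm holds its last target.

### The job

The old cover board in the flattening frame has swollen tight: set the lever on the frame's steel bar with its tip under the end of the board beside that bar, lever that end up out of its clips, then lift the board out and lay it flat on the brown blotting card. Push every cleaned board lying on the right into a bay of its own (any bay), centred, until it lies home under all four clips, and leave the lever lying flat on its grey tool mat. Do not disturb the other things on the bench.

Things in the scene. Friction and masses are not known exactly. Their poses are not given: they have to be found in the camera images.
- frame: flattening frame, fixed: a light wooden deck 290 mm (x) by 236 mm (y), top 36 mm above the table; origin under its centre. Three bays side by side, 88 mm apart in its x, boards lying along its y. A half-round steel bar, the fulcrum, runs along x by its -y edge (the robot's right). The deck ends at y -118 mm; beyond it the table is free for the lever's handle.
- fulcrum (a point): middle of the top of the steel bar: 46 mm above the table, 10 mm above the deck, at y -105 mm in the frame; the bar is 280 mm long along the frame's x and 12 mm across (its round axis 6 mm below this point)
- bay_a: bay of the frame that holds the old board at the start. The three bays are alike, fixed, yaw as the frame's. Origin: bay's middle on the deck; x across, y along the board, z up. Four rubber pads (9 by 8 mm) at x +-17.5, y +-66 mm, tops at z 12 mm, carry a board; the 26 mm between left and right pads let the lever in. A board home in a bay has its centre at z 19 mm (it may float up 2 mm).
- bay_b: second bay, as bay a. Each bay has two spring clips on each long side at y +-50 mm (17 mm wide): white nylon noses, tips at x +-20, z 30 mm, that give way outwards up to 6 mm. Their sloping upper faces reach out to x +-29, z 42 mm. The sides of the bay are free for fingers where y is within +-40 mm, down to the deck.
- bay_c: third bay, as bay a. A cleaned board laid level on the noses (its centre then at z about 43 mm) and pushed down is led in by them: about 12 N in all, or 6 N at each end in turn; the noses then snap over its top edges.
- old_board: the swollen old cover board, dark wood, 49 mm wide (x), 152 long (y), 14 thick (z), 100 g; origin at its centre. It starts home in bay a, held by four clips at about 10 N each, its underside 12 mm above the deck, so the 4 mm blade goes in under its end.
- old_end (a point): middle of the lower edge of the old board's end by the steel bar (29 mm from the bar's axis). Levered up 6 mm or more, this end is past its clips and stays up by friction; lifting the board slowly by its middle then tips it out of the other two clips with 10 to 20 N.
- board_1: a cleaned wooden cover board, plain dark wood with two small cord holes, 46 mm wide (x), 150 mm long (y), 14 mm thick (z), 80 g; origin at its centre. It lies flat on the paper on the robot's right. One of these boards may be absent (None).
- board_2: a cleaned wooden cover board, plain dark wood with two small cord holes, 46 mm wide (x), 150 mm long (y), 14 mm thick (z), 80 g; origin at its centre. It lies flat on the paper on the robot's right. One of these boards may be absent (None).
- board_3: a cleaned wooden cover board, plain dark wood with two small cord holes, 46 mm wide (x), 150 mm long (y), 14 mm thick (z), 80 g; origin at its centre. It lies flat on the paper on the robot's right. One of these boards may be absent (None).
- lever: the lever, 200 mm long, 150 g: beech handle 100 long, 24 wide, 16 thick; straight flat steel blade 100 long, 16 wide, 4 thick. Origin under the handle's middle; x runs to the tip at x 150 mm, z up; the blade lies at z 6 to 10 mm
- lever_mid (a point): middle of the lever's length, 50 mm from its origin towards the tip. With the blade on the steel bar 42 mm from its tip, the handle's middle is 108 mm behind the bar and goes down some 40 mm (from 10 deg tip-down to 11 deg tip-up) to raise the tip 16 mm, with about 8 N on the handle
- tool_mat: grey tool mat, fixed, 150 mm (x) by 250 mm (y), 3 mm thick, on the robot's left; origin under its centre. The lever lies on it along y, tip away to +y
- blotter: brown blotting card, fixed, 110 mm (x) by 190 mm (y), 3 mm thick, on the robot's left, nearer the robot than the tool mat; origin under its centre; empty at the start
- cup: clear plastic cup, rim radius 42 mm, 100 mm high; leave it alone
- tape_roll: roll of white tape lying flat, 96 mm across, 20 mm high; leave it alone
- weight: brass weight, 42 mm across and high; leave it alone
- bamboo_strip: flat bamboo strip 300 by 22 by 5 mm beyond the frame; leave it alone
- cutter: grey cutter knife, 160 mm long, 15 mm high; leave it alone
There are look-alikes about, which are no part of the job. What is shaped like the board_1 but turquoise is not meant.

How it is judged:
On the way, in this order (a step that is already met when the one before it is completed fails the run):
1. the lever, bearing on the frame's steel bar, raises the old board's end off its pads (by 3 mm or more), with no finger on the board (z of old_end in the frame of bay_a above 0.015 m and contact force between lever and old_board above 0.5 N and contact force between lever and frame above 0.5 N and contact force between the fingers and old_board below 0.5 N), for 0.05 s.
2. the old board lies flat on the blotter, let go (horizontal distance between old_board and blotter below 0.045 m and height (world z) of old_board below 0.016 m and angle between the z axis of old_board and the z axis of blotter, either way round below 0.08 rad and linear speed of old_board below 0.02 m/s and contact force between the fingers and old_board below 0.1 N), for 0.2 s.
At the end, for the whole second after the job is handed in: old board flat on the blotter (centre within 45 mm of its middle); every cleaned board home in a bay under its clips (5 mm across, 10 mm along, level, centre 16 to 22.5 mm above the deck); lever flat on the tool mat (its middle within 70 mm of the mat's); all at rest (all of step 2 and horizontal distance between lever_mid and tool_mat below 0.07 m and height (world z) of lever below 0.01 m and angle between the z axis of lever and the z axis of tool_mat, either way round below 0.1 rad and linear speed of each of lever, board_1, board_2, board_3 below 0.02 m/s and ((x of board_1 in the frame of bay_a between -0.005 and 0.005 m and y of board_1 in the frame of bay_a between -0.01 and 0.01 m and z of board_1 in the frame of bay_a between 0.016 and 0.0225 m and angle between the z axis of board_1 and the z axis of bay_a, either way round below 0.05 rad and angle between the y axis of board_1 and the y axis of bay_a, either way round below 0.08 rad) or (x of board_1 in the frame of bay_b between -0.005 and 0.005 m and y of board_1 in the frame of bay_b between -0.01 and 0.01 m and z of board_1 in the frame of bay_b between 0.016 and 0.0225 m and angle between the z axis of board_1 and the z axis of bay_b, either way round below 0.05 rad and angle between the y axis of board_1 and the y axis of bay_b, either way round below 0.08 rad) or (x of board_1 in the frame of bay_c between -0.005 and 0.005 m and y of board_1 in the frame of bay_c between -0.01 and 0.01 m and z of board_1 in the frame of bay_c between 0.016 and 0.0225 m and angle between the z axis of board_1 and the z axis of bay_c, either way round below 0.05 rad and angle between the y axis of board_1 and the y axis of bay_c, either way round below 0.08 rad)) and ((x of board_2 in the frame of bay_a between -0.005 and 0.005 m and y of board_2 in the frame of bay_a between -0.01 and 0.01 m and z of board_2 in the frame of bay_a between 0.016 and 0.0225 m and angle between the z axis of board_2 and the z axis of bay_a, either way round below 0.05 rad and angle between the y axis of board_2 and the y axis of bay_a, either way round below 0.08 rad) or (x of board_2 in the frame of bay_b between -0.005 and 0.005 m and y of board_2 in the frame of bay_b between -0.01 and 0.01 m and z of board_2 in the frame of bay_b between 0.016 and 0.0225 m and angle between the z axis of board_2 and the z axis of bay_b, either way round below 0.05 rad and angle between the y axis of board_2 and the y axis of bay_b, either way round below 0.08 rad) or (x of board_2 in the frame of bay_c between -0.005 and 0.005 m and y of board_2 in the frame of bay_c between -0.01 and 0.01 m and z of board_2 in the frame of bay_c between 0.016 and 0.0225 m and angle between the z axis of board_2 and the z axis of bay_c, either way round below 0.05 rad and angle between the y axis of board_2 and the y axis of bay_c, either way round below 0.08 rad)) and ((x of board_3 in the frame of bay_a between -0.005 and 0.005 m and y of board_3 in the frame of bay_a between -0.01 and 0.01 m and z of board_3 in the frame of bay_a between 0.016 and 0.0225 m and angle between the z axis of board_3 and the z axis of bay_a, either way round below 0.05 rad and angle between the y axis of board_3 and the y axis of bay_a, either way round below 0.08 rad) or (x of board_3 in the frame of bay_b between -0.005 and 0.005 m and y of board_3 in the frame of bay_b between -0.01 and 0.01 m and z of board_3 in the frame of bay_b between 0.016 and 0.0225 m and angle between the z axis of board_3 and the z axis of bay_b, either way round below 0.05 rad and angle between the y axis of board_3 and the y axis of bay_b, either way round below 0.08 rad) or (x of board_3 in the frame of bay_c between -0.005 and 0.005 m and y of board_3 in the frame of bay_c between -0.01 and 0.01 m and z of board_3 in the frame of bay_c between 0.016 and 0.0225 m and angle between the z axis of board_3 and the z axis of bay_c, either way round below 0.05 rad and angle between the y axis of board_3 and the y axis of bay_c, either way round below 0.08 rad))); the robot touches nothing.
It fails at once if the clear cup is moved more than 30 mm (distance of cup from where it was at the start of the episode above 0.03 m).
It fails at once if the tape roll is moved more than 30 mm (distance of tape_roll from where it was at the start of the episode above 0.03 m).
It fails at once if the brass weight is moved more than 30 mm (distance of weight from where it was at the start of the episode above 0.03 m).
It fails at once if the bamboo strip is moved more than 30 mm (distance of bamboo_strip from where it was at the start of the episode above 0.03 m).
It fails at once if the cutter is moved more than 30 mm (distance of cutter from where it was at the start of the episode above 0.03 m).
Of board_1, board_2, board_3 only 2 to 3 are there at a start; the rules pass over those that are not, and their reading is None.
At some moment in a run one of lever may be knocked a few centimetres aside while the robot is not near it.
Once in a run the grip may slacken for a moment while it holds something.
It also fails if it takes over 210 s, if anything falls off the work surface, if the arm or the gripper's body presses on something with over 40 N, if the wrist force passes 120 N, or if a joint passes its speed limit or range.

## Working session

There is one attempt and no reset: what is moved stays moved. The work goes in short steps, Python scripts to look and compute and a shell command to move; the robot and the scene stay as the last step left them, time stands still between calls to the robot, and variables do not carry over. Pictures are saved under pics/ and viewed, and the job is handed in when it is done.

```bash
ls; mkdir -p pics; python3 - <<'E'
from bench import arm, optics
import cv2
print(arm.state())
for n in("scene","top"):
    p,d=optics.camera(n); cv2.imwrite(f"pics/{n}0.png",p[:,:,::-1]); 
    import numpy as np; np.save(f"pics/{n}0d.npy",d)
    print(n,optics.calibration(n))
E
```

```text
pics
{'clock': 0.0, 'joint_pos': array([ 1.23299457e+00,  4.23836354e-01,  1.63067460e+00, -2.35412054e-05,
        1.08861117e+00, -1.90235856e-02]), 'dq': array([ 0.00041154, -0.00100343, -0.00088456,  0.00112951, -0.00209411,
        0.00071782]), 'tau': array([ 1.63465851e-03, -5.44624364e+01, -2.73668629e+01,  6.43143221e-02,
        2.26092304e-02, -9.44951194e-05]), 'tool_pos': array([0.19569668, 0.59300698, 0.23291054]), 'ee_rot': array([ 0.6980555 ,  0.11169118,  0.69823292, -0.11275813]), 'contact_force': array([ 0.01508891,  0.23063994, -0.00386434]), 'torque': array([0.02277663, 0.01129948, 0.02642781]), 'grip_width': 0.08816427836604883}
scene {'fx': 404.4294173931594, 'fy': 404.4294173931594, 'cx': 255.49066115706566, 'cy': 190.28269933464068, 'origin': array([ 1.19567334, -0.50837687,  0.94500602]), 'orientation': array([-0.32924   ,  0.82388101,  0.42690736, -0.17484625])}
top {'fx': 383.8645876027619, 'fy': 383.8645876027619, 'cx': 258.05608057503645, 'cy': 186.3553099742837, 'origin': array([ 0.26757564, -0.04240283,  1.10018677]), 'orientation': array([ 0.08346478, -0.66383046,  0.73756673, -0.09142247])}
```

View pics/scene0.png

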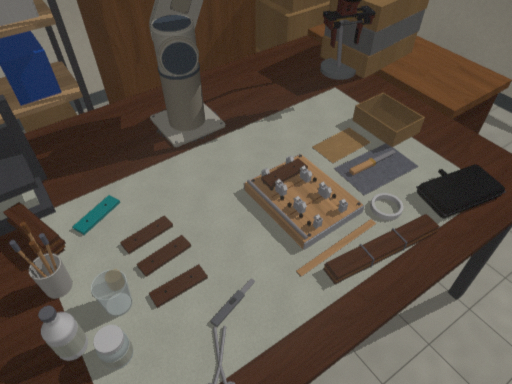

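View pics/top0.png

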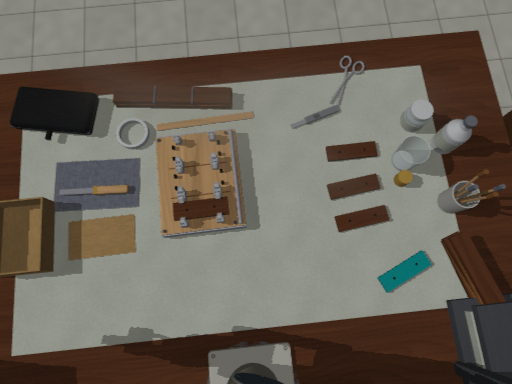

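```bash
cat > h.py <<'E'
import numpy as np, cv2
from scipy.spatial.transform import Rotation as R
from bench import arm, optics
def q2R(q): return R.from_quat([q[1],q[2],q[3],q[0]])
def ray(n,u,v,z):
    c=optics.calibration(n); d=q2R(c["orientation"]).apply([(u-c["cx"])/c["fx"],(v-c["cy"])/c["fy"],1.]); o=c["origin"]
    return o+d*(z-o[2])/d[2]
def proj(n,P):
    c=optics.calibration(n); p=q2R(c["orientation"]).inv().apply(np.array(P)-c["origin"]); return p[...,0]/p[...,2]*c["fx"]+c["cx"],p[...,1]/p[...,2]*c["fy"]+c["cy"]
def snap(n,tag):
    p,d=optics.camera(n); cv2.imwrite(f"pics/{n}{tag}.png",p[:,:,::-1]); np.save(f"pics/{n}{tag}d.npy",d); return p,d
def cloud(n,d):
    c=optics.calibration(n); v,u=np.mgrid[:384,:512]; P=np.stack([(u-c["cx"])/c["fx"]*d,(v-c["cy"])/c["fy"]*d,d],-1)
    return q2R(c["orientation"]).apply(P.reshape(-1,3)).reshape(384,512,3)+c["origin"]
def crop(n,tag,u0,v0,u1,v1,s,out):
    im=cv2.imread(f"pics/{n}{tag}.png")[v0:v1,u0:u1]; cv2.imwrite(f"pics/{out}.png",cv2.resize(im,None,fx=s,fy=s,interpolation=cv2.INTER_CUBIC))
def rot6(s): return q2R(s["ee_rot"]).as_matrix()
def togo(P,toolR=None,dest=None):
    """shift in tool axes, and rotvec to the target matrix"""
    s=arm.state(); M=rot6(s); t=M.T@(np.array(P)-s["tool_pos"]); r=np.zeros(3)
    if toolR is not None: r=R.from_matrix(M.T@toolR).as_rotvec()
    return np.round(t,4),np.round(r,4)
def down(yaw):
    """tool pointing down with jaw axis y at world angle yaw"""
    x=np.array([0,0,-1.]); y=np.array([np.cos(yaw),np.sin(yaw),0]); return np.stack([x,y,np.cross(x,y)],1)
E
python3 - <<'E'
from h import *
crop("top","0",150,120,250,240,6,"f0"); crop("top","0",45,145,150,265,6,"m0"); crop("top","0",315,130,455,300,4,"b0")
for n in("top","scene"):
    C=cloud(n,np.load(f"pics/{n}0d.npy"))
    print(n,C[280,200],C[160,140])
M=rot6(arm.state()); print(M)
E
```

```text
top [0.29444588 0.11901852 0.00182692] [0.6629365  0.27445567 0.00257442]
scene [ 0.64358786 -0.30779072  0.01201423] [ 0.0968026  -0.23861017  0.00026087]
[[-4.49922616e-04  3.13423843e-01  9.49613233e-01]
 [-1.37747995e-03  9.49612234e-01 -3.13424166e-01]
 [-9.99998950e-01 -1.44908981e-03  4.48303964e-06]]
```

View pics/f0.png

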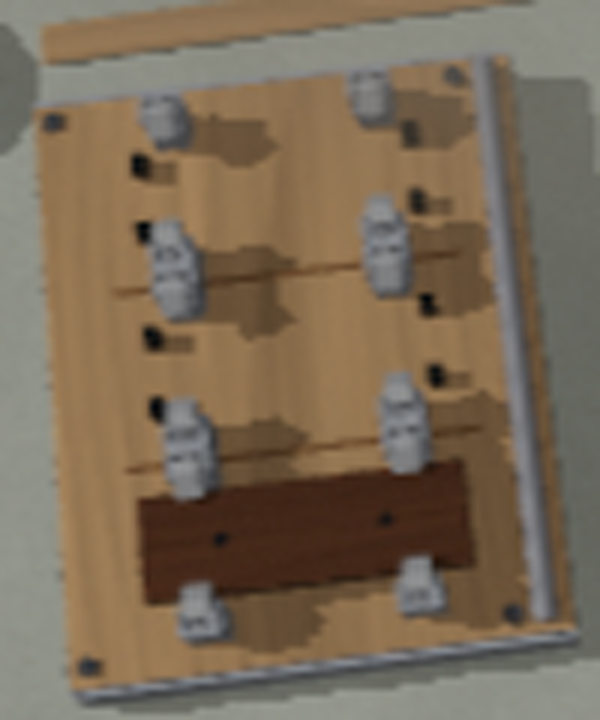

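View pics/m0.png

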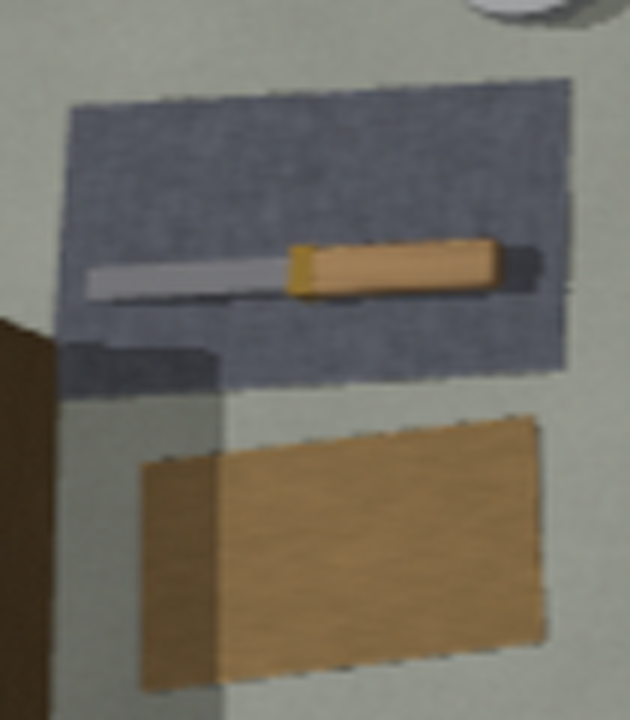

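View pics/b0.png

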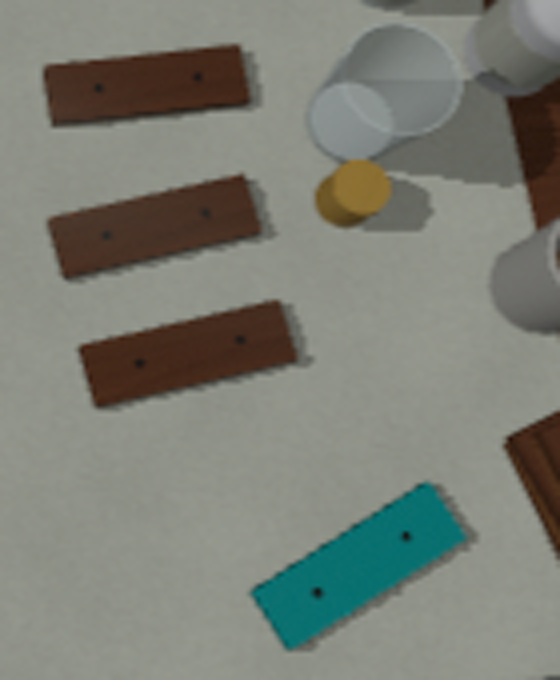

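```bash
python3 - <<'E'
from h import *
f=lambda U,V,u0,v0,s:((U+.5)/s-.5+u0,(V+.5)/s-.5+v0)
# frame corners z .036
cs=[(38,108),(510,57),(577,632),(75,690)]
P=np.array([ray("top",*f(U,V,150,120,6),.036) for U,V in cs]); print("deck",P.round(4),P.mean(0).round(4))
print("sides",[np.linalg.norm(P[i]-P[(i+1)%4]).round(4) for i in range(4)])
a=P[0]-P[1];print("yaw via y", np.arctan2(a[1],a[0])-np.pi/2,np.arctan2(*(P[3]-P[2])[[1,0]])-np.pi/2, "via x",np.arctan2(*(P[1]-P[2])[[1,0]]),np.arctan2(*(P[0]-P[3])[[1,0]]))
B=np.array([ray("top",*f(U,V,150,120,6),.046) for U,V in [(483,58),(543,618)]]);print("bar",B.round(4),np.linalg.norm(B[0]-B[1]))
# old board corners z .062 top (z=36+19+7)
O=np.array([ray("top",*f(U,V,150,120,6),.062) for U,V in [(138,500),(465,460),(474,567),(147,604)]]);print("old",O.round(4),O.mean(0).round(4))
L=np.array([ray("top",*f(U,V,45,145,6),z) for U,V,z in [(86,284,.013),(290,273,.019),(495,263,.019)]]);print("lever tip,ferrule,end",L.round(4),np.linalg.norm(np.diff(L,axis=0),axis=1))
M=np.array([ray("top",*f(U,V,45,145,6),.003) for U,V in [(72,108),(571,80),(565,370),(58,400)]]);print("mat",M.round(4),M.mean(0))
M=np.array([ray("top",*f(U,V,45,145,6),.003) for U,V in [(141,464),(535,416),(543,640),(141,690)]]);print("blot",M.round(4),M.mean(0))
im=cv2.imread("pics/top0.png"); hsv=cv2.cvtColor(im,cv2.COLOR_BGR2HSV)
m=((im[:,:,2]>im[:,:,0]*1.5)&(im[:,:,2]<130)).astype(np.uint8); m[:,:320]=0;m[:,400:]=0;m[:130]=0;m[240:]=0
n,l,st,ce=cv2.connectedComponentsWithStats(m)
for i in range(1,n):
    if st[i,4]>200:
        c=max(cv2.findContours(cv2.morphologyEx((l==i).astype(np.uint8),cv2.MORPH_CLOSE,np.ones((3,3))),0,2)[0],key=cv2.contourArea)
        bx=cv2.boxPoints(cv2.minAreaRect(c)); W=np.array([ray("top",u,v,.014) for u,v in bx]); 
        e=[W[1]-W[0],W[2]-W[1]]; e.sort(key=np.linalg.norm)
        lg=e[1]*np.sign(e[1][1]); print("board",W.mean(0).round(4),[np.linalg.norm(k).round(4) for k in e],"yaw",np.arctan2(lg[1],lg[0])-np.pi/2)
E
```

```text
deck [[ 0.7157  0.2159  0.036 ]
 [ 0.718  -0.0178  0.036 ]
 [ 0.4293 -0.0231  0.036 ]
 [ 0.4268  0.2103  0.036 ]] [0.5724 0.0963 0.036 ]
sides [np.float64(0.2337), np.float64(0.2888), np.float64(0.2334), np.float64(0.289)]
yaw via y 0.009881402680118168 0.010636047672934357 via x 0.01816204974691725 0.019497728630767753
bar [[ 0.7146 -0.0048  0.046 ]
 [ 0.4359 -0.0083  0.046 ]] 0.27880905860201294
old [[0.5073 0.1715 0.062 ]
 [0.5103 0.0202 0.062 ]
 [0.46   0.0204 0.062 ]
 [0.4586 0.1698 0.062 ]] [0.4841 0.0955 0.062 ]
lever tip,ferrule,end [[0.5862 0.5094 0.013 ]
 [0.5796 0.4083 0.019 ]
 [0.5741 0.3096 0.019 ]] [0.101489   0.09887529]
mat [[0.681  0.5235 0.003 ]
 [0.6695 0.2749 0.003 ]
 [0.5214 0.2821 0.003 ]
 [0.5324 0.5267 0.003 ]] [0.60106256 0.40179141 0.003     ]
blot [[0.4967 0.4862 0.003 ]
 [0.5003 0.2972 0.003 ]
 [0.3926 0.2962 0.003 ]
 [0.3891 0.4845 0.003 ]] [0.44465384 0.39101313 0.003     ]
board [ 0.6218 -0.3574  0.014 ] [np.float64(0.0458), np.float64(0.1503)] yaw 0.008606011528415447
board [ 0.5137 -0.3461  0.014 ] [np.float64(0.0448), np.float64(0.1506)] yaw 0.12305239596667583
board [ 0.4181 -0.3542  0.014 ] [np.float64(0.0446), np.float64(0.1511)] yaw 0.12413274182299716
```

```bash
python3 - <<'E'
from h import *
print(togo([.577,.359,.12],down(-.06)))
E
python3 -m jog '[[[-0.5,0,0,0.03,0.12,0,0],[-0.5,0.01,-0.02,0.07,0.24,0,0],[-0.5,0.02,-0.03,0.11,0.36,0,0],[-0.5,0.03,-0.04,0.15,0.48,0,0],[-0.5,0.04,-0.05,0.19,0.6,0,0]]]' 40
python3 - <<'E'
from h import *
print(togo([.577,.359,.12],down(-.06)))
E
```

```text
(array([ 0.1131, -0.1026,  0.4354]), array([1.312e+00, 1.000e-03, 1.200e-03]))
clock: 0.52
tool_pos: [0.3562, 0.488, 0.1939]
ee_rot: [0.633, 0.315, 0.633, -0.316]
contact_force: [0.4, 0.9, -0.8]
grip_width: 0.0659
(array([0.074 , 0.0986, 0.2359]), array([0.7068, 0.0014, 0.0012]))
```

```bash

python3 -m jog '[[[-0.5,0.015,0.02,0.04,0.12,0,0],[-0.5,0.03,0.04,0.08,0.24,0,0],[-0.5,0.045,0.06,0.12,0.36,0,0],[-0.5,0.06,0.08,0.16,0.48,0,0],[-0.5,0.07,0.09,0.2,0.6,0,0]]]' >/dev/null
python3 - <<'E'
from h import *
print(togo([.577,.359,.12],down(-.06)))
p,d=snap("top","1"); crop("top","1",45,145,150,265,6,"m1")
E
```

```text
(array([0.0091, 0.0445, 0.0375]), array([0.101 , 0.0017, 0.0011]))
```

View pics/m1.png

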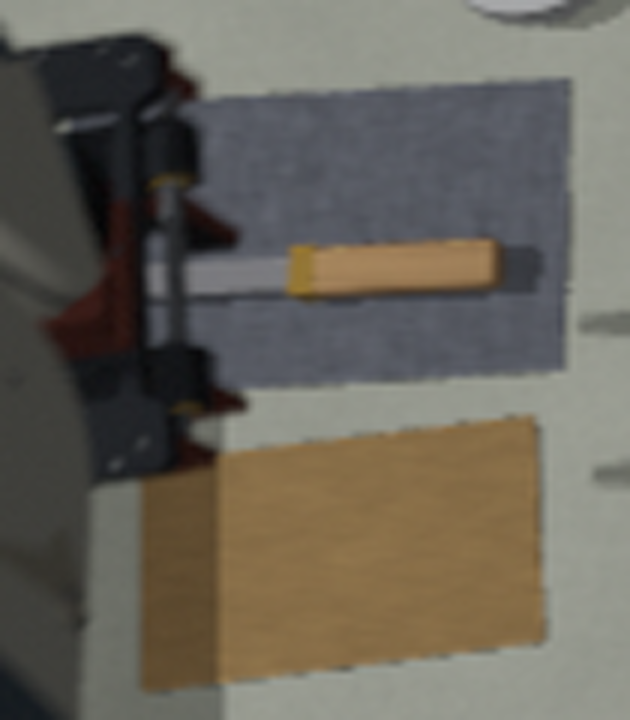

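```bash

python3 -m jog '[[[-0.5,0.005,0.02,0.02,0.1,0,0],[-0.5,0.009,0.0445,0.0375,0.1,0,0],[-0.5,0.009,0.0445,0.0375,0.1,0,0]]]' >/dev/null
python3 - <<'E'
from h import *
print(togo([.577,.359,.015],down(-.06)))
E
```

```text
(array([ 0.1019, -0.0082, -0.0088]), array([-0.0131,  0.0054, -0.0003]))
```

```bash

python3 -m jog '[[[-0.5,0.02,-0.008,-0.0088,-0.013,0.005,0],[-0.5,0.045,-0.0085,-0.0088,-0.013,0.005,0],[-0.5,0.07,-0.0085,-0.0088,-0.013,0.005,0]]]' >/dev/null
python3 - <<'E'
from h import *
print(togo([.577,.359,.015],down(-.06)))
E
```

```text
(array([0.0316, 0.0006, 0.0007]), array([ 0.0007, -0.0003, -0.001 ]))
```

```bash

python3 -m jog '[[[-0.5,0.02,0,0,0,0,0],[-0.5,0.031,0.0006,0.0005,0,0,0],[-0.5,0.031,0.0006,0.0005,0,0,0]]]' >/dev/null
python3 - <<'E'
from h import *
print(togo([.577,.359,.015],down(-.06)))
E
python3 -m jog '[[[1,0,0,0,0,0,0],[1,0,0,0,0,0,0],[1,0,0,0,0,0,0],[1,0,0,0,0,0,0],[1,0,0,0,0,0,0]]]' 50
python3 -m jog '[[[1,0,0,0,0,0,0],[1,0,0,0,0,0,0]]]' 50
```

```text
(array([0.0001, 0.0013, 0.0002]), array([0.0016, 0.0011, 0.0014]))
clock: 2.15
tool_pos: [0.5758, 0.3594, 0.0154]
ee_rot: [-0.485, -0.514, -0.485, 0.515]
contact_force: [0.1, -0.0, 0.3]
grip_width: 0.0359
clock: 2.32
tool_pos: [0.5759, 0.3594, 0.0155]
ee_rot: [-0.485, -0.514, -0.485, 0.515]
contact_force: [-0.3, 0.3, 0.2]
grip_width: 0.0232
```

```bash
cat >> h.py <<'E'
YAW=.013
BAR=np.array([.4853,-.0087,.046]); HG=.0125; GX=0.0
def lev(th,s,cl=0,bar=None,dz=0):
    th=np.radians(th); b=BAR if bar is None else np.array(bar)
    f=np.array([-np.sin(YAW),np.cos(YAW),0]); z=np.array([0,0,1.])
    lx=np.cos(th)*f+np.sin(th)*z; lz=-np.sin(th)*f+np.cos(th)*z
    C=b-[0,0,.006]+(.006+cl)*lz
    O=C-(.150-s)*lx-.006*lz
    x=-lz; zt=-lx; y=np.cross(zt,x)
    return O+HG*lz+GX*lx, np.stack([x,y,zt],1)
E
python3 -m jog '[[[1,-0.035,0,0,0,0,0],[1,-0.07,0,0,0,0,0],[1,-0.11,0,0.01,0,0,0],[1,-0.15,-0.01,0.04,0,0,0],[1,-0.17,-0.02,0.08,0,0,0]]]' 
python3 - <<'E'
from h import *
P,M=lev(-12,.010,.025); print(P); print(togo([P[0],P[1],.19],M)); 
for th in(-12,0,11): print(lev(th,.042)[0])
E
```

```text
clock: 2.73
tool_pos: [0.5564, 0.293, 0.1829]
ee_rot: [0.486, 0.516, 0.485, -0.512]
contact_force: [0.6, -0.8, -1.6]
grip_width: 0.0236
[ 0.48697882 -0.13783306  0.10578817]
(array([-0.0084, -0.0451,  0.4341]), array([-0.0694, -0.2118,  0.003 ]))
[ 0.4866395  -0.11173234  0.07468131]
[ 0.48670396 -0.11669087  0.0525    ]
[ 0.48670917 -0.11709169  0.03166297]
```

```bash

python3 -m jog '[[[1,-0.005,-0.005,0.04,0,0,0],[1,-0.008,-0.01,0.08,0,0,0],[1,-0.008,-0.015,0.12,-0.02,0,0],[1,-0.008,-0.02,0.16,-0.03,-0.0,0],[1,-0.008,-0.025,0.2,-0.05,0,0]]]' >/dev/null
python3 -m jog '[[[1,0,-0.005,0.04,0,0,0],[1,0,-0.01,0.08,0,0,0],[1,0,-0.015,0.12,-0.01,-0.05,0],[1,0,-0.015,0.16,-0.02,-0.1,0],[1,0,-0.02,0.19,-0.02,-0.15,0]]]' 
python3 - <<'E'
from h import *
P,M=lev(-12,.010,.025); print(togo([P[0],P[1],.16],M)); 
E
```

```text
clock: 3.57
tool_pos: [0.4983, -0.1, 0.1903]
ee_rot: [0.541, 0.459, 0.463, -0.532]
contact_force: [-0.0, -0.3, -1.7]
grip_width: 0.0236
(array([ 0.0355, -0.0119,  0.0327]), array([-0.0002, -0.0588, -0.0038]))
```

```bash

python3 -m jog '[[[1,0.015,-0.006,0.015,0,-0.03,-0.002],[1,0.035,-0.012,0.033,0,-0.058,-0.004],[1,0.035,-0.012,0.033,0,-0.058,-0.004],[1,0.035,-0.012,0.033,0,-0.058,-0.004],[1,0.035,-0.012,0.033,0,-0.058,-0.004]]]' 
python3 - <<'E'
from h import *
P,M=lev(-12,.010,.025); print(togo(P,M)); 
snap("top","2"); crop("top","2",150,120,310,260,5,"f2"); snap("scene","2")
crop("scene","2",200,120,380,270,4,"s2")
E
```

```text
clock: 3.98
tool_pos: [0.4874, -0.1376, 0.161]
ee_rot: [0.553, 0.443, 0.448, -0.546]
contact_force: [0.0, -0.0, -1.3]
grip_width: 0.0234
(array([ 0.054 , -0.0004, -0.0111]), array([-0.0005, -0.0016, -0.0004]))
```

View pics/f2.png

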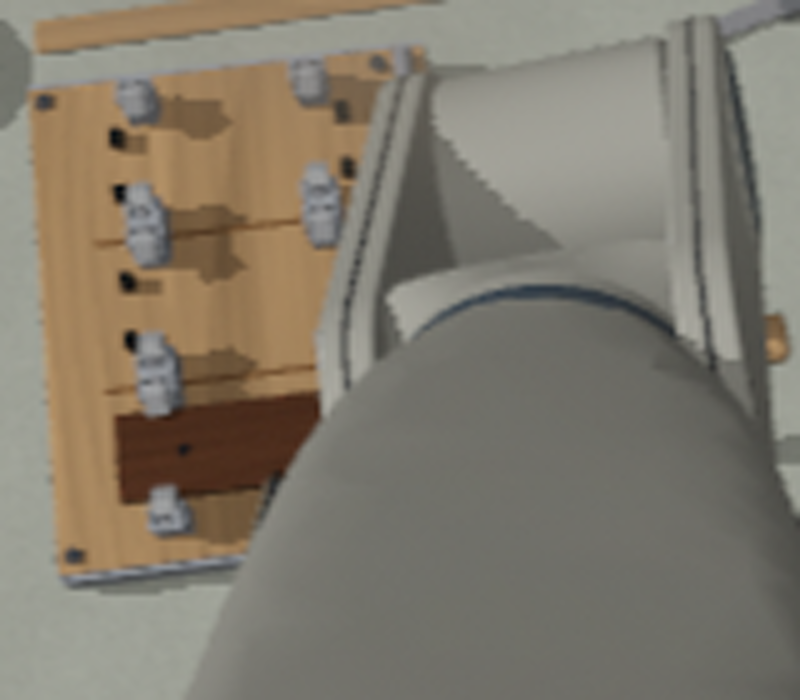

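View pics/s2.png

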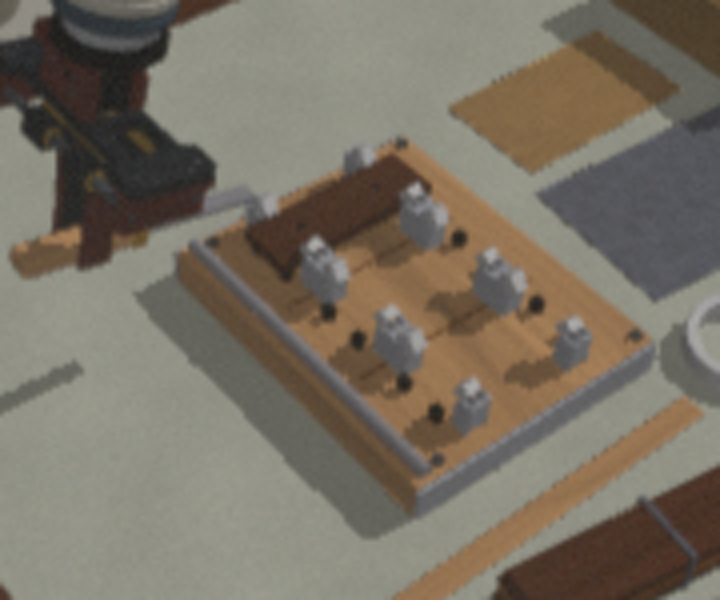

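```bash

python3 - <<'E'
from h import *
s=arm.state(); M=rot6(s); lz=-M[:,0]; lx=-M[:,2]; O=s["tool_pos"]-HG*lz
for n,p in [("tip top",O+.150*lx+.010*lz),("end top",O-.05*lx+.016*lz),("end bot",O-.05*lx)]:
    u,v=proj("scene",p); print(n,p.round(4),(u-200)*4,(v-120)*4)
E
```

```text
tip top [0.4859 0.0088 0.1279] 250.9127380075654 188.12186656928964
end top [ 0.4885 -0.1856  0.1751] 18.40734721899753 253.38928004935815
end bot [ 0.4885 -0.1889  0.1595] 16.477810478158972 271.7412730760303
```

```bash

python3 -m jog '[[[1,0.02,0,-0.004,0,0,0],[1,0.04,0,-0.008,0,0,0],[1,0.054,0,-0.011,0,0,0],[1,0.054,0,-0.011,0,0,0],[1,0.054,0,-0.011,0,0,0]]]' 
python3 - <<'E'
from h import *
P,M=lev(-12,.018,.0025); print(togo(P,M)); P,M=lev(-12,.042,.0015); print(togo(P,M)); 
E
```

```text
clock: 4.5
tool_pos: [0.4882, -0.1373, 0.1064]
ee_rot: [0.553, 0.442, 0.448, -0.545]
contact_force: [1.0, -0.6, -1.3]
grip_width: 0.0232
(array([ 0.0232, -0.0013, -0.0076]), array([ 0.0012, -0.0013, -0.0013]))
(array([ 0.0243, -0.0012, -0.0316]), array([ 0.0012, -0.0013, -0.0013]))
```

```bash

python3 -m jog '[[[1,0.012,-0.001,-0.004,0.001,0,0],[1,0.023,-0.0013,-0.0076,0.001,0,0],[1,0.023,-0.0013,-0.0076,0.001,0,0],[1,0.023,-0.0013,-0.0076,0.001,0,0]]]' 
python3 -m jog '[[[1,0,0,-0.006,0,0,0],[1,0.0005,0,-0.012,0,0,0],[1,0.0005,0,-0.012,0,0,0],[1,0.0005,0,-0.012,0,0,0]]]' 
python3 - <<'E'
from h import *
P,M=lev(-12,.042,.0015); print(togo(P,M)); snap("scene","3")
crop("scene","3",200,120,340,230,5,"s3")
E
```

```text
clock: 4.83
tool_pos: [0.4868, -0.1344, 0.0825]
ee_rot: [0.553, 0.442, 0.448, -0.545]
contact_force: [0.2, -0.5, -1.4]
grip_width: 0.0238
clock: 5.17
tool_pos: [0.4869, -0.1223, 0.0797]
ee_rot: [0.553, 0.442, 0.448, -0.545]
contact_force: [-0.6, -0.5, -2.4]
grip_width: 0.0233
(array([ 0.0013, -0.0001, -0.0114]), array([ 0.0016, -0.0013, -0.0013]))
```

View pics/s3.png

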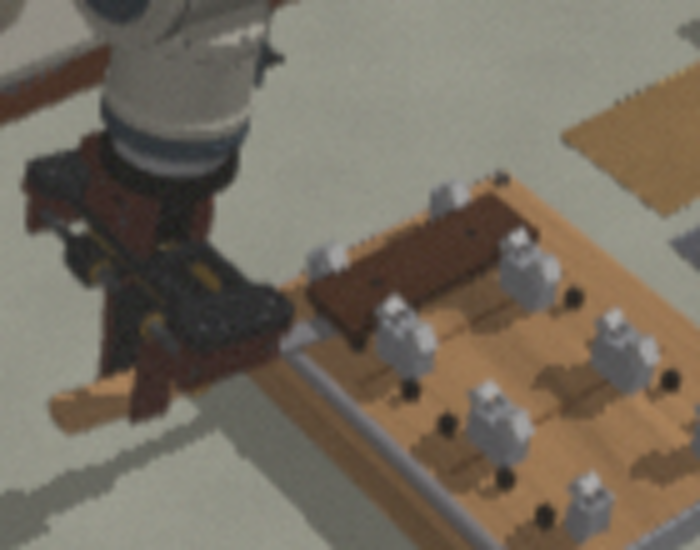

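```bash

python3 -m jog '[[[1,0.001,0,-0.004,0,0,0],[1,0.0013,0,-0.008,0,0,0],[1,0.0013,0,-0.0114,0,0,0],[1,0.0013,0,-0.0114,0,0,0],[1,0.0013,0,-0.0114,0,0,0]]]' 
python3 - <<'E'
from h import *
for th,c in((-12,0.0015),(-8,0),(-4,0),(0,0),(5,0),(11,0)):
  P,M=lev(th,.042,c); print(th,togo(P,M)) 
E
```

```text
clock: 5.63
tool_pos: [0.4867, -0.1114, 0.076]
ee_rot: [0.554, 0.442, 0.449, -0.545]
contact_force: [-0.3, 0.0, -1.8]
grip_width: 0.0236
-12 (array([-0.0001, -0.    ,  0.0001]), array([ 0.0019, -0.0013, -0.0011]))
-8 (array([ 0.009 , -0.0001,  0.0007]), array([ 0.0019,  0.0685, -0.001 ]))
-4 (array([ 0.0165, -0.0001,  0.0008]), array([ 0.002 ,  0.1383, -0.001 ]))
0 (array([ 0.0241, -0.0001,  0.0003]), array([ 0.002 ,  0.2082, -0.0009]))
5 (array([ 0.0335, -0.0001, -0.0009]), array([ 0.002 ,  0.2954, -0.0008]))
11 (array([ 0.0446, -0.0001, -0.0036]), array([ 0.0021,  0.4001, -0.0007]))
```

```bash

python3 -m jog '[[[1,0.005,0,0.0004,0,0.035,0],[1,0.009,0,0.0007,0.001,0.0685,0],[1,0.013,0,0.0008,0.002,0.105,0],[1,0.0165,0,0.0008,0.002,0.138,0],[1,0.0165,0,0.0008,0.002,0.138,0]]]' 60
python3 - <<'E'
from h import *
for th,c in((-4,0),(0,0),(5,0),(11,0),(13,0)):
  P,M=lev(th,.042,c); print(th,togo(P,M)) 
E
```

```text
clock: 6.05
tool_pos: [0.4867, -0.1163, 0.0597]
ee_rot: [0.52, 0.48, 0.485, -0.514]
contact_force: [-0.2, 0.8, -1.0]
grip_width: 0.0238
-4 (array([-0.0003,  0.    , -0.0008]), array([-0.0015, -0.0009, -0.0007]))
0 (array([ 0.0072,  0.    , -0.0002]), array([-0.0014,  0.0689, -0.0007]))
5 (array([ 0.0167,  0.    , -0.0001]), array([-0.0014,  0.1562, -0.0008]))
11 (array([ 0.028 ,  0.    , -0.0012]), array([-0.0014,  0.2609, -0.0009]))
13 (array([ 0.0318,  0.    , -0.0018]), array([-0.0013,  0.2958, -0.0009]))
```

```bash

python3 -m jog '[[[1,0.004,0,0,0,0.035,0],[1,0.0075,0,0,0,0.069,0],[1,0.011,0,0,0,0.1,0],[1,0.014,0,0,0,0.13,0],[1,0.0167,0,0,0,0.156,0]]]' 60
python3 -m jog '[[[1,0.001,0,0,0,0,0],[1,0.001,0,0,0,0,0]]]'
python3 - <<'E'
from h import *
for th,c in((5,0),(8,0),(11,0),(13,0)):
  P,M=lev(th,.042,c); print(th,togo(P,M)) 
snap("scene","4")
crop("scene","4",200,120,340,230,5,"s4")
E
```

```text
clock: 6.47
tool_pos: [0.4868, -0.1171, 0.0434]
ee_rot: [0.48, 0.519, 0.524, -0.475]
contact_force: [-0.8, 4.9, 4.4]
grip_width: 0.0233
clock: 6.63
tool_pos: [0.4867, -0.1172, 0.0425]
ee_rot: [0.48, 0.518, 0.524, -0.475]
contact_force: [0.0, -0.7, 0.5]
grip_width: 0.0239
5 (array([-0.0006,  0.    ,  0.0001]), array([-0.0022,  0.0003, -0.0004]))
8 (array([0.0051, 0.    , 0.0006]), array([-0.0021,  0.0527, -0.0004]))
11 (array([0.0108, 0.    , 0.0008]), array([-0.0021,  0.105 , -0.0005]))
13 (array([ 0.0146, -0.    ,  0.0008]), array([-0.0021,  0.1399, -0.0005]))
```

View pics/s4.png

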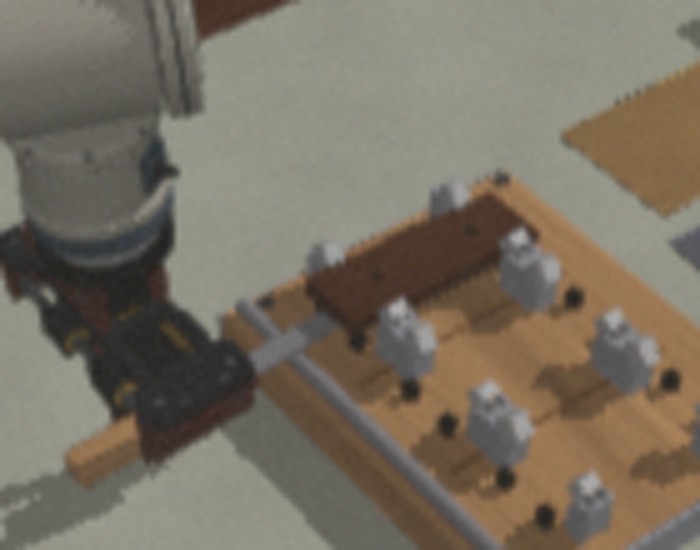

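```bash

python3 -m jog '[[[1,0.003,0,0.0003,0,0.026,0],[1,0.005,0,0.0006,0,0.052,0],[1,0.008,0,0.0008,0,0.078,0],[1,0.011,0,0.0008,0,0.105,0],[1,0.014,0,0.0008,0,0.135,0]]]' 60
python3 -m jog '[[[1,0.0006,0,0,0,0,0],[1,0.0006,0,0,0,0,0],[1,0.0006,0,0,0,0,0]]]'
python3 - <<'E'
from h import *
for th,s,c in((12.5,.042,0),(13,.042,0),(15,.042,0),(0,.036,.002),(-2,.02,0.003),(-2,.005,0.003)):
  P,M=lev(th,s,c); print(th,togo(P,M)) 
snap("scene","5")
crop("scene","5",200,120,340,230,5,"s5")
E
```

```text
clock: 7.1
tool_pos: [0.4867, -0.1158, 0.0288]
ee_rot: [0.444, 0.549, 0.556, -0.439]
contact_force: [0.1, 6.4, 1.9]
grip_width: 0.0234
clock: 7.35
tool_pos: [0.4869, -0.116, 0.0284]
ee_rot: [0.445, 0.549, 0.555, -0.439]
contact_force: [-0.7, -3.6, -0.3]
grip_width: 0.0234
12.5 (array([-0.0006, -0.0002,  0.0007]), array([-0.0005, -0.0028, -0.0004]))
13 (array([ 0.0003, -0.0002,  0.0008]), array([-0.0005,  0.006 , -0.0004]))
15 (array([ 0.0041, -0.0002,  0.0012]), array([-0.0005,  0.0409, -0.0004]))
0 (array([-0.0269, -0.0002,  0.0008]), array([-0.0005, -0.2209, -0.0004]))
-2 (array([-0.0357, -0.0002,  0.0146]), array([-0.0006, -0.2558, -0.0004]))
-2 (array([-0.0395, -0.0002,  0.0291]), array([-0.0006, -0.2558, -0.0004]))
```

View pics/s5.png

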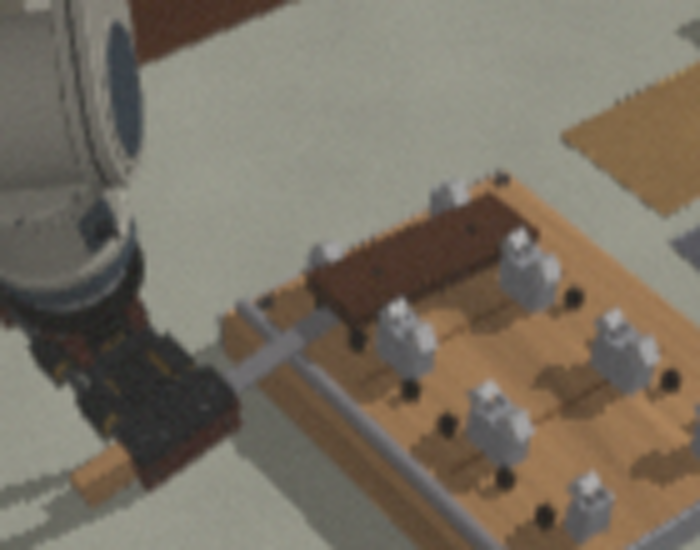

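```bash

python3 - <<'E'
from h import *
s=arm.state(); M=rot6(s); lz=-M[:,0]; lx=-M[:,2]; O=s["tool_pos"]-HG*lz
print(lx)
pr=lambda p:[round(float(k),1) for k in ((proj("scene",p)[0]-200)*5,(proj("scene",p)[1]-120)*5)]
for n,p in [("tip top",O+.150*lx+.010*lz),("end top",O-.05*lx+.016*lz),("end bot",O-.05*lx),("blade start",O+.06*lx+.01*lz)]:
    print(n,p.round(4),pr(p))
c,sn=np.cos(YAW),np.sin(YAW)
A=np.array([.4843,.0955,0])
def bay(x,y,z): return A+[c*x-sn*y,sn*x+c*y,.036+z]
for dx in(-.0245,.0245):
  for z in(.012,.018,.024): print("end corner top",dx,z+.014,pr(bay(dx,-.076,z+.014)))
  print("far",pr(bay(dx,.076,.026)))
C=cloud("scene",np.load("pics/scene5d.npy"))
for n in "345":
  C=cloud("scene",np.load(f"pics/scene{n}d.npy")); im=cv2.imread(f"pics/scene{n}.png").astype(int)
  m=(im[:,:,2]<110)&(im[:,:,2]>im[:,:,0]*1.4)&(C[...,2]>.05)&(C[...,1]>.015)&(abs(C[...,0]-.484)<.03)&(C[...,1]<.18)&(C[...,2]<.09)
  p=C[m]; g=p[abs(p[:,0]-.484)<.018]; k=np.polyfit(g[:,1],g[:,2],1); print(n,len(g),np.degrees(np.arctan(k[0])),np.polyval(k,[.02,.0955,.17]))
E
```

```text
[-0.01241148  0.97559965  0.219206  ]
tip top [0.4851 0.0309 0.0589] [341.1, 301.8]
end top [ 0.4876 -0.1655  0.0209] [76.8, 484.3]
end bot [ 0.4876 -0.162   0.0053] [83.8, 498.4]
blade start [ 0.4863 -0.0569  0.0392] [225.8, 384.6]
end corner top -0.0245 0.026000000000000002 [303.0, 283.6]
end corner top -0.0245 0.032 [303.0, 276.7]
end corner top -0.0245 0.038 [303.0, 269.7]
far [490.0, 187.8]
end corner top 0.0245 0.026000000000000002 [350.4, 328.8]
end corner top 0.0245 0.032 [350.6, 321.9]
end corner top 0.0245 0.038 [350.8, 315.0]
far [539.3, 228.8]
3 366 0.4929561549127379 [0.06124665 0.06189624 0.06253723]
4 370 -2.4796561826800687 [0.06847153 0.06520198 0.06197575]
5 368 -4.0217152374750755 [0.07252094 0.06721271 0.06197479]
```

```bash

python3 -m jog '[[[1,0.001,0,0.0009,0,0.012,0],[1,0.002,0,0.001,0,0.024,0]]]'
python3 -m jog '[[[1,0.001,0,0.0,0,0.01,0],[1,0.002,0,0.00,0,0.02,0]]]'
python3 -m jog '[[[1,0,0,0.0,0,0.0,0],[1,0.0,0,0.00,0,0.0,0]]]'
python3 - <<'E'
from h import *
for th,s,c in((16,.042,0),(7,.042,0.001),(0,.042,.002),(0,.015,.003),(0,-.01,0.005)):
  P,M=lev(th,s,c); print(th,togo(P,M)) 
for n in "6":
  snap("scene","6")
  C=cloud("scene",np.load(f"pics/scene{n}d.npy")); im=cv2.imread(f"pics/scene{n}.png").astype(int)
  m=(im[:,:,2]<110)&(im[:,:,2]>im[:,:,0]*1.4)&(C[...,2]>.05)&(C[...,1]>.015)&(abs(C[...,0]-.484)<.03)&(C[...,1]<.18)&(C[...,2]<.09)
  p=C[m]; g=p[abs(p[:,0]-.484)<.018]; k=np.polyfit(g[:,1],g[:,2],1); print(n,len(g),np.degrees(np.arctan(k[0])),np.polyval(k,[.02,.0955,.17]))
E
```

```text
clock: 7.57
tool_pos: [0.4869, -0.1157, 0.0265]
ee_rot: [0.438, 0.554, 0.561, -0.432]
contact_force: [0.8, 2.0, 1.7]
grip_width: 0.0234
clock: 7.73
tool_pos: [0.4871, -0.1153, 0.0248]
ee_rot: [0.432, 0.558, 0.566, -0.426]
contact_force: [-3.5, -3.5, 18.3]
grip_width: 0.0235
clock: 7.9
tool_pos: [0.4871, -0.1154, 0.0249]
ee_rot: [0.432, 0.559, 0.566, -0.426]
contact_force: [-1.9, 0.6, 4.7]
grip_width: 0.0236
16 (array([ 0.0024, -0.0004,  0.0012]), array([ 0.0005,  0.0113, -0.0005]))
7 (array([-0.0154, -0.0004, -0.002 ]), array([ 0.0004, -0.1458, -0.0005]))
0 (array([-0.0289, -0.0004, -0.0066]), array([ 0.0004, -0.2679, -0.0005]))
0 (array([-0.037 , -0.0004,  0.0192]), array([ 0.0004, -0.2679, -0.0005]))
0 (array([-0.0456, -0.0004,  0.0428]), array([ 0.0004, -0.2679, -0.0005]))
6 366 -4.39175015603041 [0.0735287  0.06773023 0.06200855]
```

```bash

python3 -m jog '[[[1,-0.008,0,-0.001,0,-0.07,0],[1,-0.015,0,-0.002,0,-0.145,0],[1,-0.023,0,-0.004,0,-0.21,0],[1,-0.029,0,-0.0066,0,-0.268,0],[1,-0.029,0,-0.0066,0,-0.268,0]]]'
python3 - <<'E'
from h import *
for th,s,c in((0,.042,.002),(0,.015,.003),(0,-.01,0.005)):
  P,M=lev(th,s,c); print(th,togo(P,M)) 
E
```

```text
clock: 8.37
tool_pos: [0.4873, -0.1156, 0.0554]
ee_rot: [0.505, 0.496, 0.503, -0.496]
contact_force: [0.0, 0.4, -1.8]
grip_width: 0.0237
0 (array([ 0.0009, -0.0006,  0.0011]), array([ 0.0026,  0.0025, -0.0016]))
0 (array([-0.    , -0.0006,  0.0281]), array([ 0.0026,  0.0025, -0.0016]))
0 (array([-0.002 , -0.0007,  0.0531]), array([ 0.0026,  0.0025, -0.0016]))
```

```bash

python3 -m jog '[[[1,0,0,0.03,0,0,0],[1,-0.002,0,0.06,0,0,0],[1,-0.03,0,0.075,0,0,0],[1,-0.07,0,0.08,0,0,0],[1,-0.11,0.01,0.075,0,0,0]]]' >/dev/null
python3 - <<'E'
from h import *
s=arm.state(); print(s["tool_pos"],s["grip_width"])
print(togo([.590,.355,.17],down(0)))
snap("scene","7"); crop("scene","7",150,60,400,250,3,"s7")
E
```

```text
[ 0.49577108 -0.19145114  0.16498389] 0.02317711705893822
(array([-0.0044,  0.1016, -0.5451]), array([ 0.0135, -0.0017,  0.0031]))
```

View pics/s7.png

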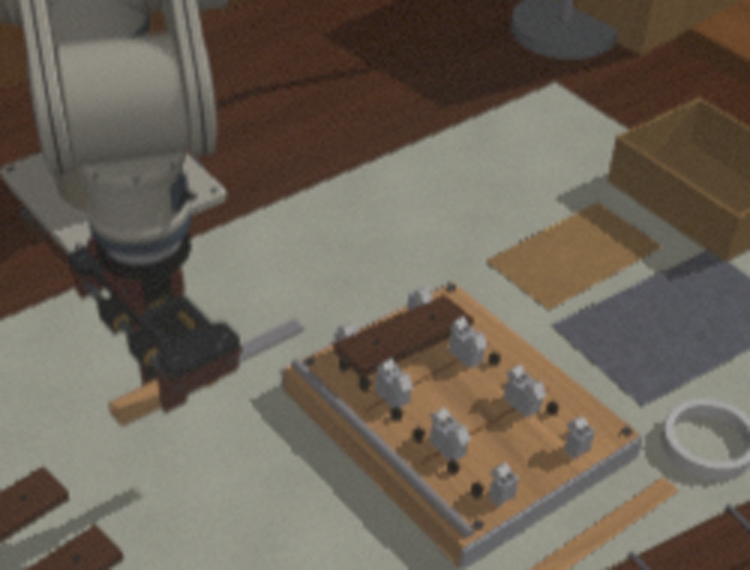

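```bash

python3 -m jog '[[[1,-0.01,0.008,-0.04,0,0,0],[1,-0.01,0.016,-0.08,0,0,0],[1,-0.01,0.024,-0.12,0.005,0,0],[1,-0.005,0.032,-0.16,0.01,0,0],[1,-0.005,0.04,-0.2,0.013,0,0]]]' >/dev/null
python3 -m jog '[[[1,0,0.008,-0.04,0,0,0],[1,0,0.016,-0.08,0,0,0],[1,0,0.024,-0.12,0,0,0],[1,0,0.032,-0.16,0,0,0],[1,0,0.04,-0.2,0,0,0]]]' >/dev/null
python3 - <<'E'
from h import *
s=arm.state(); print(s["tool_pos"],s["grip_width"])
print(togo([.590,.355,.06],down(0)))
E
```

```text
[0.57907627 0.21239199 0.17629167] 0.023506614990190657
(array([ 0.1165,  0.0104, -0.1424]), array([ 0.0017, -0.0013, -0.0069]))
```

```bash

python3 -m jog '[[[1,0,0.005,-0.04,0,0,0],[1,0.01,0.01,-0.08,0,0,-0.003],[1,0.04,0.01,-0.12,0,0,-0.007],[1,0.08,0.01,-0.1424,0,0,-0.007],[1,0.116,0.01,-0.1424,0,0,-0.007]]]' >/dev/null
python3 -m jog '[[[1,0,0,0,0,0,0],[1,0.00,0,0,0,0,0]]]' >/dev/null
python3 - <<'E'
from h import *
s=arm.state(); print(s["tool_pos"],s["grip_width"],s["contact_force"])
print(togo([.590,.355,.017],down(0)))
E
```

```text
[0.58854106 0.35844632 0.06179121] 0.023694635185911212 [ 0.08102203  0.68858401 -0.95541695]
(array([0.0448, 0.0016, 0.0037]), array([ 0.0068, -0.0045,  0.0041]))
```

```bash

python3 -m jog '[[[1,0.015,0,0.003,0.006,-0.004,0.004],[1,0.03,0,0.003,0.006,-0.004,0.004],[1,0.0395,0,0.003,0.006,-0.004,0.004],[1,0.0395,0,0.003,0.006,-0.004,0.004],[1,0.0395,0,0.003,0.006,-0.004,0.004]]]' >/dev/null
python3 - <<'E'
from h import *
s=arm.state(); print(s["tool_pos"],s["grip_width"],s["contact_force"])
print(togo([.590,.355,.0155],down(0)))
E
```

```text
[0.58880807 0.35521686 0.02287298] 0.023779343544808144 [ 0.11854547  0.08599766 -1.81975436]
(array([0.0074, 0.0012, 0.0002]), array([ 0.0001, -0.0009, -0.    ]))
```

```bash

python3 -m jog '[[[1,0.004,0,0,0,0,0],[1,0.0068,0,0,0,0,0],[1,0.0072,0,0,0,0,0],[1,0.0074,0,0,0,0,0]]]' 
python3 -m jog '[[[-0.4,0,0,0,0,0,0],[-0.4,0,0,0,0,0,0],[-0.4,0,0,0,0,0,0],[-0.4,0,0,0,0,0,0],[-0.4,0,0,0,0,0,0]]]' 
python3 -m jog '[[[-0.4,-0.035,0,0,0,0,0],[-0.4,-0.07,0,0,0,0,0],[-0.4,-0.11,-0.01,0.03,0,0,0],[-0.4,-0.13,-0.02,0.07,0,0,0],[-0.4,-0.13,-0.03,0.11,0,0,0]]]' 
python3 - <<'E'
from h import *
print(togo([.4843,.0955,.15],down(.013)))
E
```

```text
clock: 11.0
tool_pos: [0.5889, 0.3553, 0.0157]
ee_rot: [0.5, 0.5, 0.5, -0.5]
contact_force: [-0.5, 0.1, -0.6]
grip_width: 0.0236
clock: 11.42
tool_pos: [0.589, 0.3554, 0.0159]
ee_rot: [0.5, 0.5, 0.5, -0.5]
contact_force: [0.2, -0.1, -0.0]
grip_width: 0.0531
clock: 11.83
tool_pos: [0.5638, 0.257, 0.1488]
ee_rot: [0.501, 0.502, 0.5, -0.496]
contact_force: [0.6, -0.1, -0.1]
grip_width: 0.0617
(array([-0.0025, -0.0798,  0.1613]), array([-0.0105, -0.0045, -0.0078]))
```

```bash

python3 -m jog '[[[-0.6,0,-0.02,0.04,-0.01,-0.004,-0.007],[-0.6,0,-0.04,0.08,-0.01,-0.004,-0.007],[-0.6,0,-0.06,0.12,-0.01,-0.004,-0.007],[-0.6,0,-0.08,0.155,-0.01,-0.004,-0.007],[-0.6,0,-0.08,0.161,-0.01,-0.004,-0.007]]]' >/dev/null
python3 -m jog '[[[-0.6,0,0,0,0,0,0]]]' 
python3 - <<'E'
from h import *
print(togo([.4843,.0955,.0555],down(.013)))
E
```

```text
clock: 12.33
tool_pos: [0.4792, 0.0904, 0.1475]
ee_rot: [0.501, 0.497, 0.503, -0.499]
contact_force: [0.5, -0.5, 0.2]
grip_width: 0.0704
(array([ 0.092 ,  0.0054, -0.0051]), array([-0.005 ,  0.0009,  0.0031]))
```

```bash

python3 -m jog '[[[-0.6,0.01,0.003,-0.003,-0.005,0,0.003],[-0.6,0.03,0.0054,-0.005,-0.005,0,0.003],[-0.6,0.05,0.0054,-0.005,-0.005,0,0.003],[-0.6,0.05,0.0054,-0.005,-0.005,0,0.003]]]' 
python3 - <<'E'
from h import *
print(togo([.4843,.0955,.0555],down(.013)))
E
```

```text
clock: 12.67
tool_pos: [0.4838, 0.0966, 0.0943]
ee_rot: [0.503, 0.495, 0.504, -0.498]
contact_force: [-0.8, 0.3, -0.8]
grip_width: 0.0704
(array([0.0388, 0.0007, 0.0011]), array([0.0013, 0.0013, 0.0038]))
```

```bash

python3 -m jog '[[[-0.6,0.015,0.0007,0.001,0,0,0.003],[-0.6,0.03,0.0007,0.001,0,0,0.003],[-0.6,0.0388,0.0007,0.001,0,0,0.003],[-0.6,0.0388,0.0007,0.001,0,0,0.003]]]' 
python3 -m jog '[[[1,0,0,0,0,0,0],[1,0,0,0,0,0,0],[1,0,0,0,0,0,0],[1,0,0,0,0,0,0],[1,0,0,0,0,0,0]]]' 55
python3 -m jog '[[[1,0,0,0,0,0,0],[1,0,0,0,0,0,0],[1,0,0,0,0,0,0]]]' 55
python3 - <<'E'
from h import *
print(togo([.4843,.0955,.0555],down(.013)))
E
```

```text
clock: 13.0
tool_pos: [0.4839, 0.0964, 0.0541]
ee_rot: [0.503, 0.495, 0.504, -0.497]
contact_force: [-1.4, -1.1, -0.3]
grip_width: 0.0699
clock: 13.42
tool_pos: [0.4844, 0.0965, 0.0547]
ee_rot: [0.504, 0.495, 0.504, -0.497]
contact_force: [0.4, 0.8, 0.7]
grip_width: 0.0484
clock: 13.67
tool_pos: [0.4844, 0.0965, 0.0547]
ee_rot: [0.504, 0.495, 0.504, -0.497]
contact_force: [0.1, 1.0, -2.3]
grip_width: 0.0485
(array([-0.0008, -0.0001,  0.001 ]), array([0.0019, 0.0011, 0.002 ]))
```

Gripped at 48.5 mm. Lift slowly.

```bash

python3 -m jog '[[[1,-0.001,0,0,0,0,0],[1,-0.002,0,0,0,0,0],[1,-0.003,0,0,0,0,0],[1,-0.004,0,0,0,0,0],[1,-0.005,0,0,0,0,0]]]' 60
python3 -m jog '[[[1,-0.001,0,0,0,0,0],[1,-0.002,0,0,0,0,0],[1,-0.003,0,0,0,0,0],[1,-0.004,0,0,0,0,0],[1,-0.005,0,0,0,0,0]]]' 60
```

```text
clock: 14.08
tool_pos: [0.4835, 0.0962, 0.059]
ee_rot: [0.503, 0.495, 0.504, -0.498]
contact_force: [2.8, 0.7, -19.3]
grip_width: 0.0488
clock: 14.5
tool_pos: [0.4844, 0.0965, 0.0653]
ee_rot: [0.504, 0.495, 0.504, -0.497]
contact_force: [0.7, 1.5, -3.6]
grip_width: 0.0485
```

```bash

python3 -m jog '[[[1,-0.001,0,0,0,0,0],[1,-0.002,0,0,0,0,0],[1,-0.003,0,0,0,0,0],[1,-0.004,0,0,0,0,0],[1,-0.005,0,0,0,0,0]]]' 60
python3 -m jog '[[[1,-0.001,0,0,0,0,0],[1,-0.002,0,0,0,0,0],[1,-0.003,0,0,0,0,0],[1,-0.004,0,0,0,0,0],[1,-0.005,0,0,0,0,0]]]' 60
python3 - <<'E'
from h import *
snap("scene","8"); crop("scene","8",200,90,360,220,4,"s8")
E
```

```text
clock: 14.92
tool_pos: [0.4843, 0.0964, 0.0704]
ee_rot: [0.504, 0.495, 0.504, -0.497]
contact_force: [0.3, -0.1, -4.2]
grip_width: 0.0484
clock: 15.33
tool_pos: [0.4844, 0.0964, 0.0755]
ee_rot: [0.504, 0.495, 0.504, -0.497]
contact_force: [0.0, 0.6, -3.9]
grip_width: 0.0483
```

View pics/s8.png

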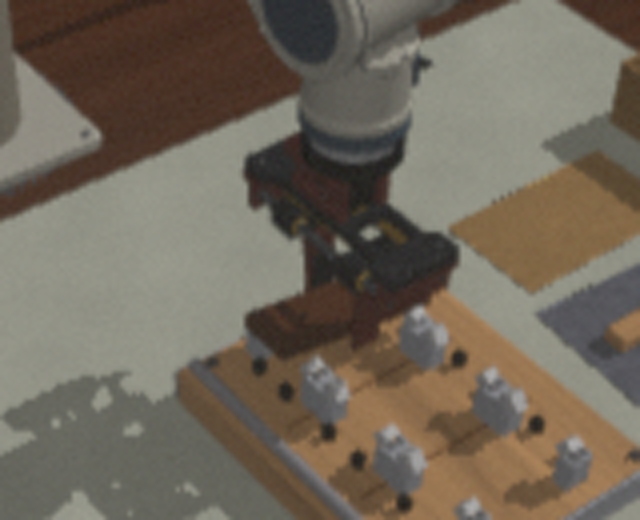

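```bash

python3 -m jog '[[[1,-0.004,0,0,0,0,0],[1,-0.008,0,0,0,0,0],[1,-0.012,0,0,0,0,0],[1,-0.018,0,0,0,0,0],[1,-0.025,0,0,0,0,0]]]'
python3 -m jog '[[[1,-0.015,0,0,0,0,0],[1,-0.03,0,0,0,0,0],[1,-0.05,0,0,0,0,0],[1,-0.06,0,0,0,0,0],[1,-0.06,0,0,0,0,0]]]'
python3 - <<'E'
from h import *
snap("scene","9"); crop("scene","9",200,70,360,220,4,"s9")
print(togo([.4447,.391,.15],down(.013)))
E
```

```text
clock: 15.8
tool_pos: [0.4846, 0.0965, 0.1014]
ee_rot: [0.504, 0.495, 0.504, -0.497]
contact_force: [0.4, 0.1, -1.6]
grip_width: 0.0489
clock: 16.22
tool_pos: [0.4863, 0.0968, 0.1639]
ee_rot: [0.505, 0.497, 0.503, -0.496]
contact_force: [0.6, 0.2, -1.0]
grip_width: 0.0479
(array([ 0.0123, -0.0364, -0.2949]), array([ 0.0021,  0.0008, -0.0012]))
```

View pics/s9.png

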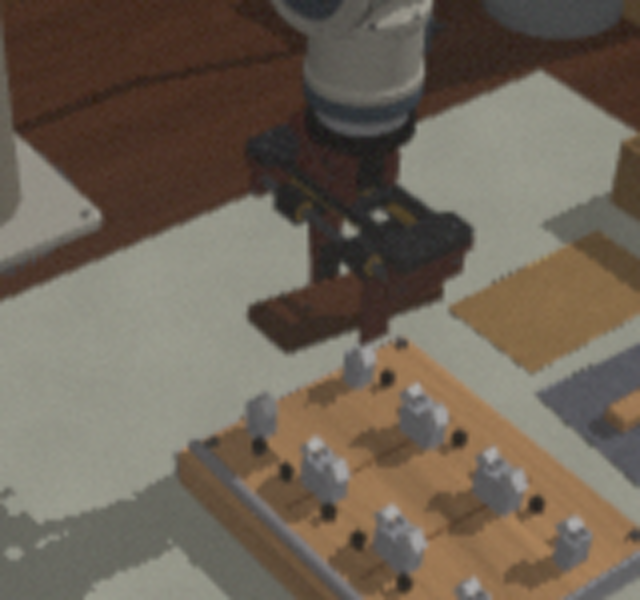

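```bash

python3 -m jog '[[[1,0,-0.005,-0.04,0,0,0],[1,0,-0.01,-0.08,0,0,0],[1,0,-0.015,-0.12,0,0,0],[1,0,-0.02,-0.16,0,0,0],[1,0,-0.025,-0.2,0,0,0]]]' >/dev/null
python3 -m jog '[[[1,0,-0.005,-0.04,0,0,0],[1,0.01,-0.01,-0.08,0,0,0],[1,0.02,-0.012,-0.1,0,0,0],[1,0.04,-0.012,-0.1,0,0,0],[1,0.06,-0.012,-0.1,0,0,0]]]'
python3 - <<'E'
from h import *
print(togo([.4447,.391,.04],down(.013)))
snap("scene","10"); crop("scene","10",250,50,420,200,4,"s10")
C=cloud("scene",np.load("pics/scene10d.npy")); im=cv2.imread("pics/scene10.png").astype(int)
t=arm.state()["tool_pos"]
m=(abs(C[...,0]-t[0])<.018)&(abs(C[...,1]-t[1])<.078)&(abs(C[...,1]-t[1])>.025)&(abs(C[...,2]-t[2])<.025)
g=C[m]; print(t,len(g)); k=np.polyfit(g[:,1],g[:,2],1); print(np.degrees(np.arctan(k[0])),np.polyval(k,t[1]), g[:,1].min(),g[:,1].max())
E
```

```text
clock: 17.1
tool_pos: [0.4421, 0.3989, 0.0994]
ee_rot: [0.505, 0.495, 0.504, -0.496]
contact_force: [-0.4, -0.3, -1.2]
grip_width: 0.0488
(array([0.0594, 0.0025, 0.0079]), array([0.0044, 0.0016, 0.0001]))
[0.4400877  0.39629745 0.09530051] 77
-5.67464015192572 0.11137038554004572 0.3183032710339778 0.45860276549768175
```

View pics/s10.png

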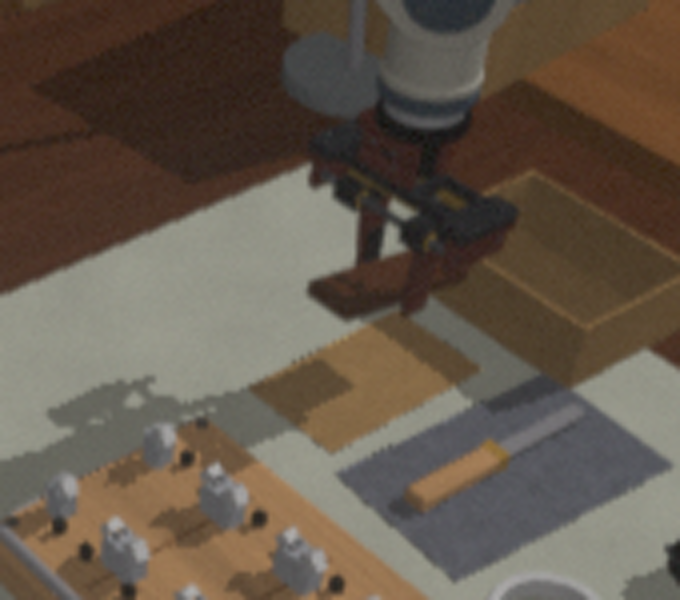

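```bash

python3 -m jog '[[[1,0.02,0.001,0.003,0.004,0,0],[1,0.04,0.0025,0.008,0.004,0,0],[1,0.06,0.0025,0.008,0.004,0,0],[1,0.06,0.0025,0.008,0.004,0,0]]]' 
python3 - <<'E'
from h import *
print(togo([.4447,.391,.016],down(.013)))
E
```

```text
clock: 17.48
tool_pos: [0.44, 0.3854, 0.0314]
ee_rot: [0.503, 0.491, 0.503, -0.503]
contact_force: [-0.8, -0.5, -1.8]
grip_width: 0.0485
(array([ 0.0153,  0.0049, -0.0057]), array([-0.0011,  0.011 ,  0.0113]))
```

```bash

python3 -m jog '[[[1,0.007,0.003,-0.003,0,0.01,0.01],[1,0.013,0.005,-0.005,0,0.01,0.01],[1,0.0148,0.005,-0.005,0,0.01,0.01],[1,0.0148,0.005,-0.005,0,0.01,0.01],[1,0.0148,0.005,-0.005,0,0.01,0.01]]]' 
python3 -m jog '[[[1,0.0,0,0,0,0,0]]]' 5
python3 -m jog '[[[0.1,0.0,0,0,0,0,0],[0.0,0.0,0,0,0,0,0],[-0.3,0.0,0,0,0,0,0],[-0.5,0.0,0,0,0,0,0],[-0.6,0.0,0,0,0,0,0]]]' 40
python3 -m jog '[[[-0.6,0.0,0,0,0,0,0],[-0.6,-0.03,0,0,0,0,0],[-0.6,-0.07,0,0,0,0,0],[-0.6,-0.11,0,0,0,0,0],[-0.6,-0.15,0,0.04,0,0,0]]]' 
python3 - <<'E'
from h import *
snap("scene","11"); crop("scene","11",250,50,420,200,4,"s11")
print(togo([.418,-.354,.15],down(.124)))
E
```

```text
clock: 17.9
tool_pos: [0.4451, 0.3906, 0.0171]
ee_rot: [0.503, 0.497, 0.503, -0.497]
contact_force: [0.3, 0.4, -1.4]
grip_width: 0.0487
clock: 17.98
tool_pos: [0.4453, 0.3908, 0.0178]
ee_rot: [0.503, 0.497, 0.503, -0.497]
contact_force: [-0.2, -0.2, -1.0]
grip_width: 0.0489
clock: 18.4
tool_pos: [0.4454, 0.3909, 0.018]
ee_rot: [0.503, 0.497, 0.503, -0.497]
contact_force: [0.6, 0.4, -1.0]
grip_width: 0.0654
clock: 18.82
tool_pos: [0.4474, 0.3653, 0.1609]
ee_rot: [0.504, 0.499, 0.504, -0.494]
contact_force: [1.5, 0.6, 0.5]
grip_width: 0.0704
(array([ 0.012 , -0.0396,  0.7138]), array([-0.1107, -0.0033, -0.0071]))
```

View pics/s11.png

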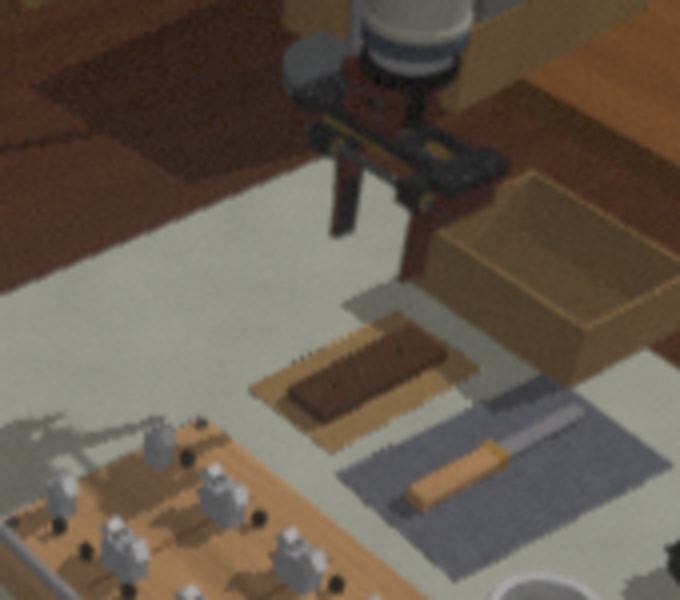

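```bash

python3 -m jog '[[[-0.6,0,0,0.04,0,0,0],[-0.6,0,0,0.08,0,0,0],[-0.6,0,0,0.12,0,0,0],[-0.6,0,0,0.16,0,0,0],[-0.6,0,0,0.2,0,0,0]]]' >/dev/null
python3 -m jog '[[[-0.6,0,0,0.04,0,0,0],[-0.6,0,0,0.08,0,0,0],[-0.6,0,0,0.12,0,0,0],[-0.6,0,0,0.16,0,0,0],[-0.6,0,0,0.2,0,0,0]]]' >/dev/null
python3 -m jog '[[[-0.6,0,0,0.04,0,0,0],[-0.6,0,0,0.08,0,0,0],[-0.6,0,-0.01,0.12,-0.04,0,0],[-0.6,0,-0.02,0.16,-0.08,0,0],[-0.6,0,-0.03,0.2,-0.11,0,0]]]' 
python3 - <<'E'
from h import *
snap("top","12"); snap("scene","12"); crop("scene","12",100,180,260,330,4,"s12")
print(togo([.4181,-.3542,.07],down(.124)))
E
```

```text
clock: 20.12
tool_pos: [0.4243, -0.2457, 0.1623]
ee_rot: [0.531, 0.47, 0.529, -0.465]
contact_force: [1.4, 0.3, 0.0]
grip_width: 0.0705
(array([ 0.0922, -0.0193,  0.1041]), array([-0.0052, -0.0011, -0.0083]))
```

View pics/top12.png

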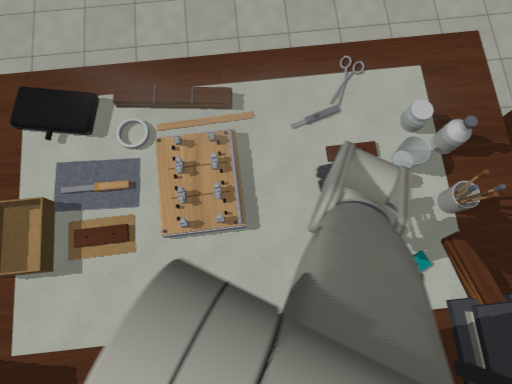

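```bash

python3 -m jog '[[[-0.6,0.01,-0.006,0.04,-0.005,0,-0.008],[-0.6,0.02,-0.012,0.075,-0.005,0,-0.008],[-0.6,0.04,-0.019,0.104,-0.005,0,-0.008],[-0.6,0.07,-0.019,0.104,-0.005,0,-0.008],[-0.6,0.092,-0.019,0.104,-0.005,0,-0.008]]]' >/dev/null
python3 -m jog '[[[-0.6,0,0,0,0,0,0]]]'
python3 - <<'E'
from h import *
print(togo([.4181,-.3542,.0135],down(.124)))
E
```

```text
clock: 20.72
tool_pos: [0.4159, -0.3528, 0.0647]
ee_rot: [0.526, 0.469, 0.532, -0.469]
contact_force: [-0.2, 1.9, -0.6]
grip_width: 0.0705
(array([0.0512, 0.0022, 0.002 ]), array([-0.0039, -0.0065,  0.0042]))
```

```bash

python3 -m jog '[[[-0.6,0.02,0.002,0.002,-0.004,-0.006,0.004],[-0.6,0.04,0.002,0.002,-0.004,-0.006,0.004],[-0.6,0.051,0.002,0.002,-0.004,-0.006,0.004],[-0.6,0.051,0.002,0.002,-0.004,-0.006,0.004]]]' 
python3 -m jog '[[[1,0,0,0,0,0,0],[1,0,0,0,0,0,0],[1,0,0,0,0,0,0],[1,0,0,0,0,0,0],[1,0,0,0,0,0,0]]]' 55
python3 - <<'E'
from h import *
print(togo([.4181,-.3542,.0135],down(.124)))
E
```

```text
clock: 21.05
tool_pos: [0.4175, -0.353, 0.0126]
ee_rot: [0.529, 0.468, 0.531, -0.468]
contact_force: [0.4, 0.1, 0.3]
grip_width: 0.07
clock: 21.47
tool_pos: [0.4181, -0.3533, 0.0136]
ee_rot: [0.53, 0.468, 0.531, -0.468]
contact_force: [0.1, 0.7, 6.0]
grip_width: 0.0453
(array([ 0.0001, -0.0001,  0.0009]), array([ 0.0007, -0.0014,  0.0007]))
```

```bash

python3 -m jog '[[[1,-0.03,0,0,0,0,0],[1,-0.06,0,0,0,0,0],[1,-0.1,0,0,0,0,0],[1,-0.13,0,-0.02,0,0,0],[1,-0.14,0,-0.06,0.02,0,0]]]' >/dev/null
python3 -m jog '[[[1,0,0.0,-0.04,0.03,0,0],[1,0,0.01,-0.08,0.05,0,0],[1,0,0.02,-0.12,0.07,0,0],[1,0,0.03,-0.16,0.09,0,0],[1,0,0.04,-0.2,0.09,0,0]]]' 
python3 - <<'E'
from h import *
print(togo([.4844,.0955,.13],down(.013)))
E
```

```text
clock: 22.3
tool_pos: [0.4333, -0.0934, 0.1583]
ee_rot: [0.506, 0.498, 0.499, -0.497]
contact_force: [2.0, -0.1, -1.0]
grip_width: 0.0457
(array([ 0.0276,  0.0527, -0.1885]), array([-0.0032,  0.006 , -0.0085]))
```

```bash

python3 -m jog '[[[1,0,0.012,-0.04,0,0,0],[1,0,0.024,-0.08,0,0,0],[1,0,0.036,-0.12,0,0.003,-0.004],[1,0.01,0.05,-0.16,-0.003,0.006,-0.008],[1,0.0276,0.0527,-0.1885,-0.003,0.006,-0.008]]]' >/dev/null
python3 -m jog '[[[1,0,0,0,0,0,0],[1,0,0,0,0,0,0]]]'
python3 - <<'E'
from h import *
print(togo([.4844,.0955,.11],down(.013)))
snap("scene","13"); crop("scene","13",200,70,360,220,4,"s13")
C=cloud("scene",np.load("pics/scene13d.npy")); t=arm.state()["tool_pos"]
m=(abs(C[...,0]-t[0])<.016)&(abs(C[...,1]-t[1])<.078)&(abs(C[...,1]-t[1])>.025)&(abs(C[...,2]-t[2])<.02)
g=C[m]; print(t,len(g)); k=np.polyfit(g[:,1],g[:,2],1); print(np.degrees(np.arctan(k[0])),np.polyval(k,t[1]), g[:,1].min(),g[:,1].max())
E
```

```text
clock: 22.88
tool_pos: [0.4877, 0.1001, 0.1317]
ee_rot: [0.506, 0.498, 0.503, -0.494]
contact_force: [-0.3, 0.3, -1.1]
grip_width: 0.0456
(array([ 0.0217, -0.0035,  0.0046]), array([ 0.0042, -0.0013, -0.0068]))
[0.48755447 0.09892693 0.1320747 ] 135
3.6382158422265265 0.13467105725779818 0.020984135090508782 0.07389600174052424
```

View pics/s13.png

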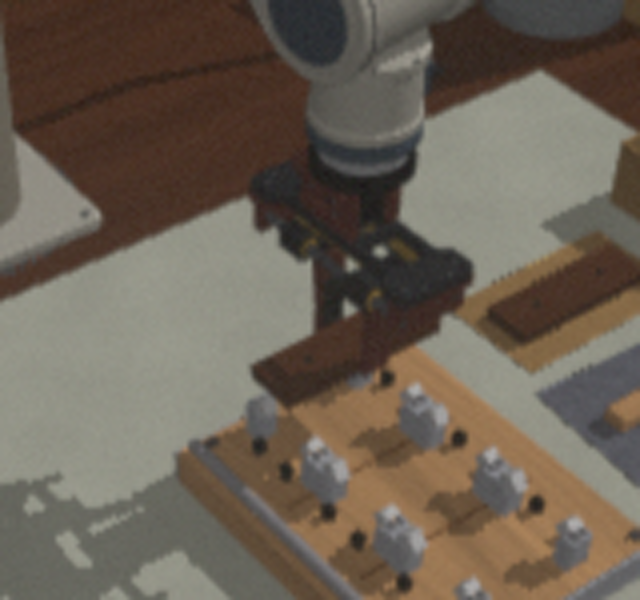

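```bash

python3 -m jog '[[[1,0.01,-0.0035,0.0046,0.004,0,-0.007],[1,0.022,-0.0035,0.0046,0.004,0,-0.007],[1,0.03,-0.0035,0.0046,0.004,0,-0.007],[1,0.036,-0.0035,0.0046,0.004,0,-0.007],[1,0.036,-0.0035,0.0046,0.004,0,-0.007]]]' 
python3 -m jog '[[[1,0,0,0,0,0,0]]]'
python3 - <<'E'
from h import *
print(togo([.4844,.0955,.0856],down(.013)))
E
```

```text
clock: 23.35
tool_pos: [0.4835, 0.0931, 0.0949]
ee_rot: [0.502, 0.497, 0.503, -0.498]
contact_force: [0.6, -0.4, -1.3]
grip_width: 0.0456
clock: 23.43
tool_pos: [0.4835, 0.0925, 0.0949]
ee_rot: [0.501, 0.497, 0.503, -0.498]
contact_force: [-0.4, -0.4, -0.3]
grip_width: 0.0453
(array([ 0.0093,  0.0009, -0.003 ]), array([-0.0041, -0.0007,  0.0026]))
```

```bash

python3 -m jog '[[[1,0.004,0.0009,-0.003,-0.004,0,0.002],[1,0.008,0.0009,-0.003,-0.004,0,0.002],[1,0.011,0.0009,-0.003,-0.004,0,0.002],[1,0.011,0.0009,-0.003,-0.004,0,0.002]]]' 60
python3 -m jog '[[[1,0.003,0,0,0,0,0],[1,0.006,0,0,0,0,0],[1,0.009,0,0,0,0,0],[1,0.012,0,0,0,0,0],[1,0.012,0,0,0,0,0]]]'
python3 - <<'E'
from h import *
print(togo([.4844,.0955,.0616],down(.013)))
E
```

```text
clock: 23.77
tool_pos: [0.4843, 0.0956, 0.0835]
ee_rot: [0.503, 0.497, 0.504, -0.497]
contact_force: [0.3, -0.2, -0.1]
grip_width: 0.0455
clock: 24.18
tool_pos: [0.4841, 0.0957, 0.0712]
ee_rot: [0.503, 0.496, 0.504, -0.497]
contact_force: [0.1, 0.2, -4.2]
grip_width: 0.0455
(array([0.0096, 0.0003, 0.0002]), array([ 0.0007, -0.0006,  0.001 ]))
```

```bash

python3 -m jog '[[[1,0.003,0,0,0,0,0],[1,0.005,0,0,0,0,0],[1,0.007,0,0,0,0,0],[1,0.0095,0,0,0,0,0],[1,0.0095,0,0,0,0,0]]]'
python3 -m jog '[[[1,0.001,0,0,0,0,0],[1,0.001,0,0,0,0,0]]]'
python3 - <<'E'
from h import *
snap("scene","14"); crop("scene","14",200,70,360,220,4,"s14")
print(togo([.4844,.0955,.0616],down(.013)))
E
```

```text
clock: 24.6
tool_pos: [0.484, 0.0957, 0.0616]
ee_rot: [0.503, 0.496, 0.504, -0.497]
contact_force: [-1.3, 0.8, 1.6]
grip_width: 0.0455
clock: 24.77
tool_pos: [0.4841, 0.0957, 0.0616]
ee_rot: [0.503, 0.496, 0.504, -0.497]
contact_force: [-4.8, -1.5, 17.1]
grip_width: 0.0453
(array([-0.0001,  0.0004,  0.0002]), array([ 0.0004, -0.0006,  0.0015]))
```

View pics/s14.png

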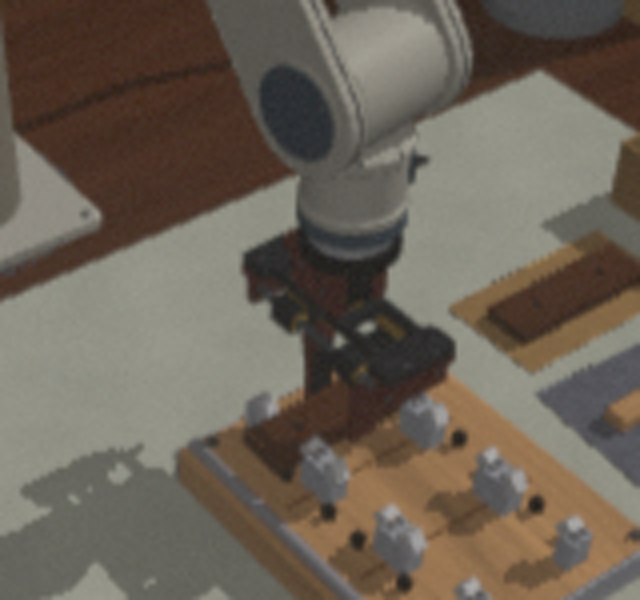

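```bash

python3 -m jog '[[[0.0,0.0,0,0,0,0,0],[-0.2,0.0,0,0,0,0,0],[-0.4,0.0,0,0,0,0,0],[-0.5,0.0,0,0,0,0,0],[-0.5,0.0,0,0,0,0,0]]]' 40
python3 -m jog '[[[-0.5,-0.02,0,0,0,0,0],[-0.5,-0.05,0,0,0,0,0],[-0.6,-0.09,0,0,0,0,0],[-0.6,-0.1,0,0.03,0,0,0],[-0.6,-0.1,-0.01,0.07,0,0,0]]]'
python3 -m jog '[[[-0.6,0,0,0.04,0,0,0],[-0.6,0,0,0.08,0,0,0],[-0.6,0,0,0.12,0,0,0],[-0.6,0,0,0.16,0,0,0],[-0.6,0,0,0.2,0,0,0]]]'
cat >> h.py <<'E'
def bays(tag):
    snap("scene",tag); snap("top",tag)
    for nm in ("scene","top"):
        C=cloud(nm,np.load(f"pics/{nm}{tag}d.npy")); im=cv2.imread(f"pics/{nm}{tag}.png").astype(int)
        c,s=np.cos(YAW),np.sin(YAW)
        for b,o in (("a",-.088),("b",0),("c",.088)):
            A=np.array([.5724+o*c,.0963+o*s,.036]); Q=C-A; X=Q[...,0]*c+Q[...,1]*s; Y=-Q[...,0]*s+Q[...,1]*c; Z=Q[...,2]
            m=(abs(X)<.035)&(abs(Y)<.1)&(Z>.015)&(Z<.06)&(im[:,:,2]<110)&(im[:,:,2]>im[:,:,0]*1.4)
            if m.sum()<100: continue
            g=np.stack([X[m],Y[m],Z[m]],1); i=(abs(g[:,0])<.015)&(abs(g[:,1])<.07)
            A_=np.c_[g[i][:,:2],np.ones(i.sum())]; k=np.linalg.lstsq(A_,g[i][:,2],rcond=None)[0]
            top=m&(Z>.02)
            mm=cv2.minAreaRect(np.argwhere(m)[:,::-1].astype(np.float32)); 
            print(nm,b,i.sum(),"slope x,y",k[:2].round(3),"ztop",k[2].round(4))
            if nm=="top":
                bx=cv2.boxPoints(mm); W=np.array([ray("top",u,v,.062) for u,v in bx]); w=W.mean(0)-A
                print("  ctr in bay",round(w[0]*c+w[1]*s,4),round(-w[0]*s+w[1]*c,4),"sizes",np.linalg.norm(W[1]-W[0]).round(4),np.linalg.norm(W[2]-W[1]).round(4))
E
python3 - <<'E'
from h import *
bays("15")
crop("top","15",150,120,250,240,6,"f15");crop("scene","15",220,130,370,250,5,"s15")
print(togo([.5137,-.3461,.07],down(.123)))
E
```

```text
clock: 25.23
tool_pos: [0.4839, 0.0957, 0.0613]
ee_rot: [0.503, 0.496, 0.504, -0.497]
contact_force: [0.7, 0.2, 0.2]
grip_width: 0.0653
clock: 25.65
tool_pos: [0.4792, 0.0265, 0.1648]
ee_rot: [0.506, 0.498, 0.503, -0.494]
contact_force: [1.2, -0.4, -0.3]
grip_width: 0.0705
clock: 26.07
tool_pos: [0.4822, -0.1754, 0.1646]
ee_rot: [0.506, 0.498, 0.503, -0.494]
contact_force: [1.1, 0.2, 0.3]
grip_width: 0.0702
scene a 283 slope x,y [-0.022  0.005] ztop 0.0259
top a 541 slope x,y [0.018 0.002] ztop 0.0259
  ctr in bay -0.0005 -0.0033 sizes 0.151 0.0477
(array([0.0951, 0.0278, 0.168 ]), array([-0.1109,  0.001 , -0.0086]))
```

View pics/f15.png

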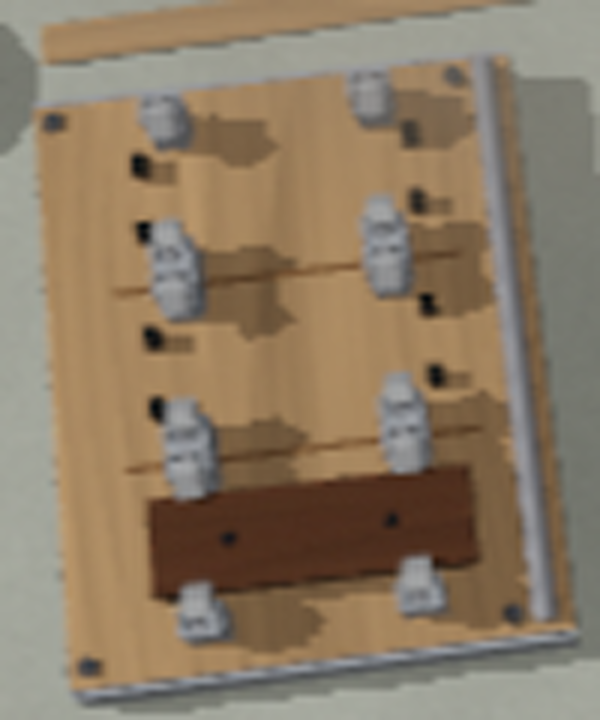

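View pics/s15.png

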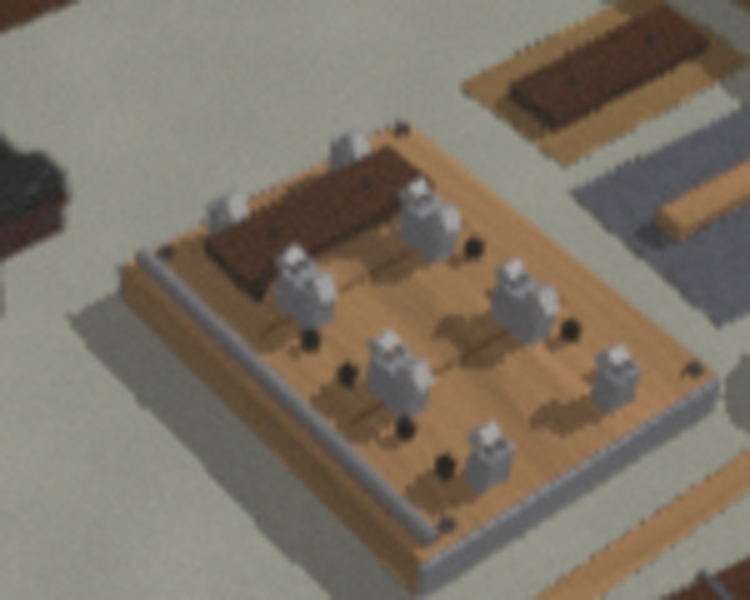

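```bash

python3 -m jog '[[[-0.6,0,0.006,0.04,-0.03,0,0],[-0.6,0,0.012,0.08,-0.06,0,0],[-0.6,0.02,0.02,0.12,-0.09,0,-0.004],[-0.6,0.05,0.0278,0.16,-0.11,0,-0.008],[-0.6,0.09,0.0278,0.168,-0.11,0,-0.008]]]' >/dev/null
python3 -m jog '[[[-0.6,0,0,0,0,0,0],[-0.6,0,0,0,0,0,0]]]'
python3 - <<'E'
from h import *
print(togo([.5137,-.3461,.0135],down(.123)))
snap("scene","16"); crop("scene","16",90,190,250,320,4,"s16")
E
```

```text
clock: 26.75
tool_pos: [0.5154, -0.346, 0.0847]
ee_rot: [0.531, 0.469, 0.527, -0.469]
contact_force: [0.7, -0.9, 0.8]
grip_width: 0.0706
(array([ 0.0712, -0.0019, -0.0004]), array([-0.0023,  0.0038, -0.0034]))
```

View pics/s16.png

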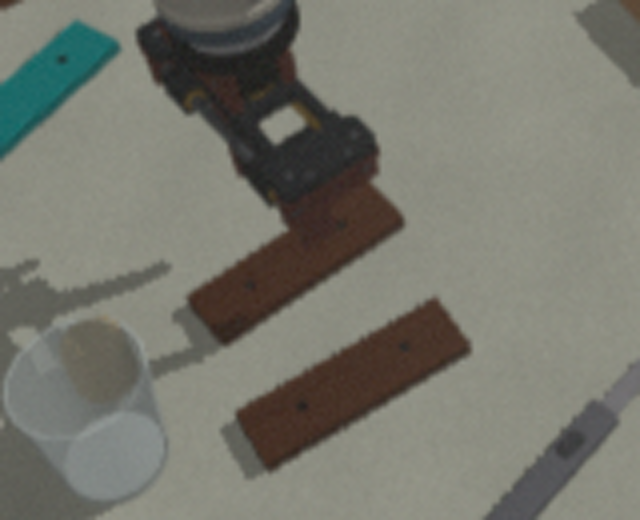

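```bash

python3 -m jog '[[[-0.6,0.025,-0.002,0,-0.002,0.004,-0.003],[-0.6,0.05,-0.002,0,-0.002,0.004,-0.003],[-0.6,0.068,-0.002,0,-0.002,0.004,-0.003],[-0.6,0.071,-0.002,0,-0.002,0.004,-0.003],[-0.6,0.071,-0.002,0,-0.002,0.004,-0.003]]]' 
python3 -m jog '[[[1,0,0,0,0,0,0],[1,0,0,0,0,0,0],[1,0,0,0,0,0,0],[1,0,0,0,0,0,0],[1,0,0,0,0,0,0]]]' 55
python3 - <<'E'
from h import *
print(togo([.5137,-.3461,.0135],down(.123)))
E
python3 -m jog '[[[1,-0.03,0,0,0,0,0],[1,-0.06,0,0,0,0,0],[1,-0.1,0,0,0,0,0],[1,-0.13,0,-0.02,0,0,0],[1,-0.14,0,-0.06,0.02,0,0]]]' >/dev/null
python3 -m jog '[[[1,0,0.0,-0.04,0.03,0,0],[1,0,0.01,-0.08,0.05,0,0],[1,0,0.02,-0.12,0.07,0,0],[1,0,0.03,-0.16,0.09,0,0],[1,0,0.03,-0.2,0.09,0,0]]]' 
python3 - <<'E'
from h import *
print(togo([.5724,.0985,.13],down(.013)))
E
```

```text
clock: 27.22
tool_pos: [0.5154, -0.3453, 0.0173]
ee_rot: [0.532, 0.468, 0.529, -0.467]
contact_force: [-0.3, -1.2, 0.8]
grip_width: 0.0703
clock: 27.63
tool_pos: [0.5159, -0.3456, 0.0185]
ee_rot: [0.532, 0.468, 0.528, -0.467]
contact_force: [0.3, 1.5, 7.8]
grip_width: 0.0453
(array([ 0.005 , -0.0023,  0.0002]), array([ 0.0019,  0.003 , -0.0044]))
clock: 28.47
tool_pos: [0.522, -0.086, 0.163]
ee_rot: [0.509, 0.499, 0.496, -0.496]
contact_force: [0.5, -0.0, -0.6]
grip_width: 0.0452
(array([ 0.0322,  0.0517, -0.1843]), array([-0.003 ,  0.0088, -0.0163]))
```

```bash

python3 -m jog '[[[1,0,0.012,-0.04,0,0,0],[1,0,0.024,-0.08,0,0,0],[1,0,0.036,-0.12,0,0.004,-0.008],[1,0.01,0.05,-0.16,-0.003,0.008,-0.016],[1,0.025,0.0517,-0.184,-0.003,0.008,-0.016]]]' >/dev/null
python3 -m jog '[[[1,0,0,0,0,0,0],[1,0,0,0,0,0,0]]]'
python3 - <<'E'
from h import *
print(togo([.5724,.0985,.1],down(.013)))
snap("scene","17"); crop("scene","17",200,90,360,220,4,"s17")
E
```

```text
clock: 29.05
tool_pos: [0.5754, 0.1033, 0.1386]
ee_rot: [0.505, 0.497, 0.503, -0.494]
contact_force: [0.5, -0.4, -0.8]
grip_width: 0.0452
(array([ 0.0386, -0.0033,  0.0048]), array([ 0.004 , -0.0006, -0.0055]))
```

View pics/s17.png

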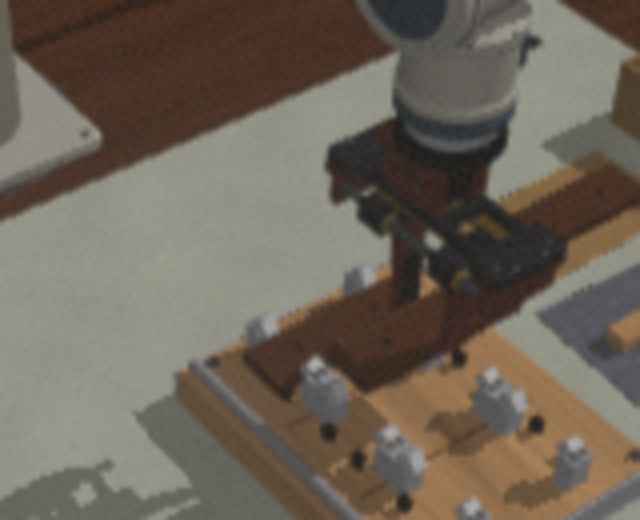

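```bash

python3 -m jog '[[[1,0.012,-0.0033,0.0048,0.004,0,-0.005],[1,0.025,-0.0033,0.0048,0.004,0,-0.005],[1,0.035,-0.0033,0.0048,0.004,0,-0.005],[1,0.0385,-0.0033,0.0048,0.004,0,-0.005],[1,0.0385,-0.0033,0.0048,0.004,0,-0.005]]]' 60
python3 -m jog '[[[1,0,0,0,0,0,0]]]' >/dev/null
python3 - <<'E'
from h import *
print(togo([.5724,.0985,.0905],down(.013)))
E
```

```text
clock: 29.52
tool_pos: [0.5713, 0.0962, 0.0989]
ee_rot: [0.502, 0.497, 0.503, -0.498]
contact_force: [-0.3, -0.3, -1.7]
grip_width: 0.0454
(array([ 0.0082,  0.001 , -0.0027]), array([-0.0034,  0.    ,  0.0024]))
```

```bash

python3 -m jog '[[[1,0.004,0.001,-0.0025,-0.003,0,0.002],[1,0.008,0.001,-0.0025,-0.003,0,0.002],[1,0.010,0.001,-0.0025,-0.003,0,0.002],[1,0.010,0.001,-0.0025,-0.003,0,0.002]]]' 60
python3 -m jog '[[[1,0.003,0,0,0,0,0],[1,0.006,0,0,0,0,0],[1,0.009,0,0,0,0,0],[1,0.012,0,0,0,0,0],[1,0.012,0,0,0,0,0]]]'
python3 - <<'E'
from h import *
print(togo([.5724,.0985,.0665],down(.013)))
E
```

```text
clock: 29.93
tool_pos: [0.5724, 0.0984, 0.0884]
ee_rot: [0.503, 0.497, 0.503, -0.497]
contact_force: [-0.9, 0.9, -0.7]
grip_width: 0.0454
clock: 30.35
tool_pos: [0.5723, 0.0986, 0.0763]
ee_rot: [0.503, 0.497, 0.503, -0.497]
contact_force: [0.8, 0.5, -2.1]
grip_width: 0.0451
(array([0.0098, 0.0001, 0.0001]), array([0.0003, 0.    , 0.0004]))
```

```bash

python3 -m jog '[[[1,0.003,0,0,0,0,0],[1,0.005,0,0,0,0,0],[1,0.007,0,0,0,0,0],[1,0.0095,0,0,0,0,0],[1,0.0095,0,0,0,0,0]]]'
python3 -m jog '[[[1,0.001,0,0,0,0,0],[1,0.001,0,0,0,0,0]]]'
```

```text
clock: 30.77
tool_pos: [0.5722, 0.0986, 0.0667]
ee_rot: [0.503, 0.496, 0.503, -0.497]
contact_force: [-0.7, 0.3, 1.8]
grip_width: 0.0451
clock: 30.93
tool_pos: [0.5722, 0.0986, 0.0665]
ee_rot: [0.503, 0.496, 0.503, -0.497]
contact_force: [-4.8, 0.2, 13.2]
grip_width: 0.045
```

```bash

python3 -m jog '[[[1,0.001,0,0,0,0,0],[1,0.0015,0,0,0,0,0]]]'
python3 -m jog '[[[0.0,0.0,0,0,0,0,0],[-0.2,0.0,0,0,0,0,0],[-0.4,0.0,0,0,0,0,0],[-0.5,0.0,0,0,0,0,0],[-0.5,0.0,0,0,0,0,0]]]' 40
python3 -m jog '[[[-0.5,-0.02,0,0,0,0,0],[-0.5,-0.05,0,0,0,0,0],[-0.6,-0.09,0,0,0,0,0],[-0.6,-0.1,0,0.03,0,0,0],[-0.6,-0.1,-0.01,0.07,0,0,0]]]' >/dev/null
python3 -m jog '[[[-0.6,0,0,0.04,0,0,0],[-0.6,0,0,0.08,0,0,0],[-0.6,0,0,0.12,0,0,0],[-0.6,0,0,0.16,0,0,0],[-0.6,0,0,0.2,0,0,0]]]' >/dev/null
python3 - <<'E'
from h import *
bays("18")
crop("top","18",150,120,250,240,6,"f18");crop("scene","18",220,130,370,250,5,"s18")
print(togo([.6218,-.3574,.07],down(.0086)))
E
```

```text
clock: 31.1
tool_pos: [0.5722, 0.0986, 0.0664]
ee_rot: [0.503, 0.496, 0.503, -0.497]
contact_force: [-8.1, -0.7, 24.5]
grip_width: 0.0447
clock: 31.52
tool_pos: [0.572, 0.0986, 0.066]
ee_rot: [0.503, 0.496, 0.504, -0.497]
contact_force: [-0.4, 0.2, -0.1]
grip_width: 0.0651
scene a 285 slope x,y [ 0.005 -0.002] ztop 0.026
scene b 325 slope x,y [0.007 0.001] ztop 0.0258
top a 292 slope x,y [-0.007  0.006] ztop 0.0261
  ctr in bay -0.0006 -0.0051 sizes 0.1476 0.0479
top b 506 slope x,y [-0.001  0.002] ztop 0.0261
  ctr in bay -0.001 -0.0004 sizes 0.1515 0.0485
(array([0.1004, 0.0482, 0.1825]), array([ 0.0032,  0.0011, -0.0085]))
```

View pics/f18.png

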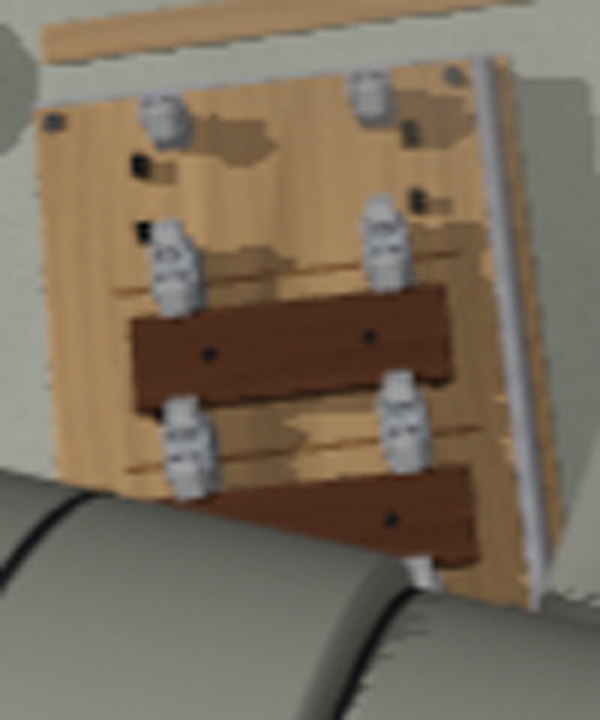

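View pics/s18.png

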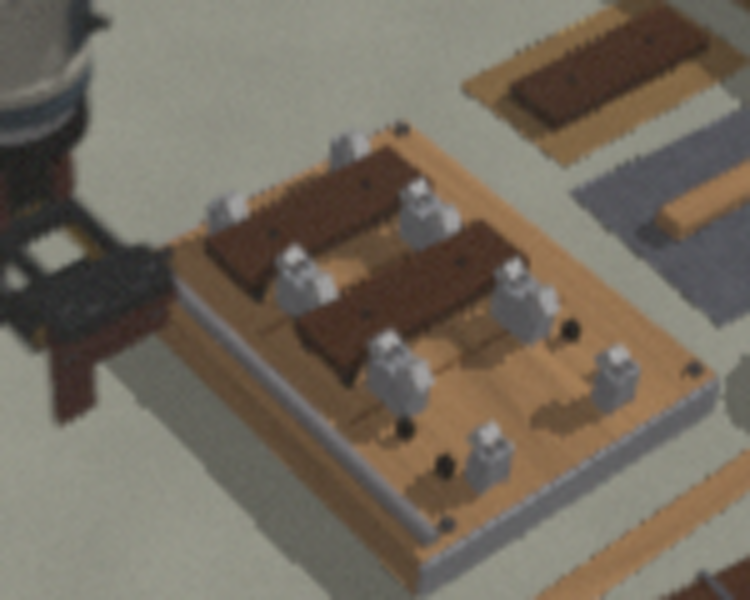

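```bash

python3 -m jog '[[[-0.6,0,0.01,0.04,0,0,0],[-0.6,0,0.02,0.08,0,0,0],[-0.6,0.01,0.03,0.12,0,0,-0.004],[-0.6,0.02,0.045,0.16,0.003,0,-0.008],[-0.6,0.05,0.0482,0.1825,0.003,0,-0.008]]]' >/dev/null
python3 -m jog '[[[-0.6,0,0,0,0,0,0],[-0.6,0,0,0,0,0,0]]]'
python3 - <<'E'
from h import *
print("cup",ray("top",403,161,0))
print(togo([.6218,-.3574,.0135],down(.0086)))
snap("scene","19"); crop("scene","19",90,190,250,320,4,"s19")
E
```

```text
clock: 33.03
tool_pos: [0.6245, -0.3607, 0.1226]
ee_rot: [0.504, 0.499, 0.499, -0.498]
contact_force: [-0.0, 0.6, -0.3]
grip_width: 0.0701
cup [ 0.57743968 -0.51106415  0.        ]
(array([ 0.1091, -0.0033, -0.0037]), array([-0.0024,  0.004 , -0.0055]))
```

View pics/s19.png

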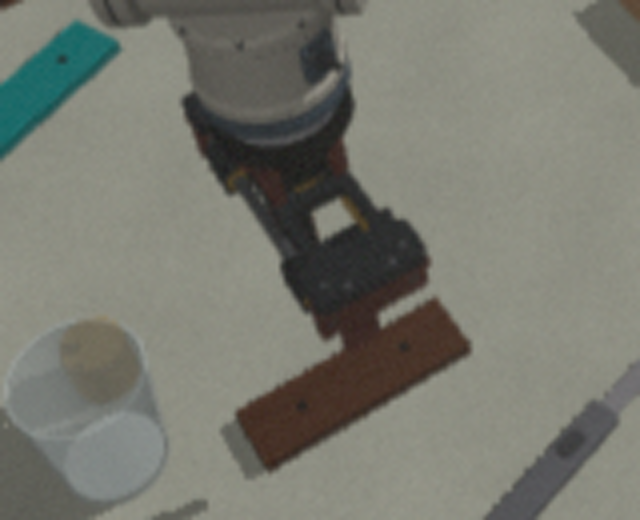

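```bash

python3 -m jog '[[[-0.6,0.03,-0.0033,-0.0037,-0.002,0.004,-0.005],[-0.6,0.06,-0.0033,-0.0037,-0.002,0.004,-0.005],[-0.6,0.08,-0.0033,-0.0037,-0.002,0.004,-0.005],[-0.6,0.09,-0.0033,-0.0037,-0.002,0.004,-0.005],[-0.6,0.09,-0.0033,-0.0037,-0.002,0.004,-0.005]]]'
python3 - <<'E'
from h import *
print(togo([.6218,-.3574,.0135],down(.0086)))
E
```

```text
clock: 33.5
tool_pos: [0.6216, -0.3542, 0.0331]
ee_rot: [0.502, 0.497, 0.503, -0.497]
contact_force: [-0.1, -0.3, 0.6]
grip_width: 0.0704
(array([0.0196, 0.0002, 0.0033]), array([ 0.0024, -0.001 ,  0.0005]))
```

```bash

python3 -m jog '[[[-0.6,0.01,0,0.0033,0.002,0,0],[-0.6,0.018,0,0.0033,0.002,0,0],[-0.6,0.0196,0,0.0033,0.002,0,0],[-0.6,0.0196,0,0.0033,0.002,0,0]]]'
python3 -m jog '[[[1,0,0,0,0,0,0],[1,0,0,0,0,0,0],[1,0,0,0,0,0,0],[1,0,0,0,0,0,0],[1,0,0,0,0,0,0]]]' 55
python3 - <<'E'
from h import *
print(togo([.6218,-.3574,.0135],down(.0086)))
E
python3 -m jog '[[[1,-0.03,0,0,0,0,0],[1,-0.06,0,0,0,0,0],[1,-0.1,0,0,0,0,0],[1,-0.13,0,-0.02,0,0,0],[1,-0.14,0,-0.06,0.0,0,0]]]' >/dev/null
python3 -m jog '[[[1,0,0.0,-0.04,0.0,0,0],[1,0,0.01,-0.08,0.0,0,0],[1,0,0.015,-0.12,0,0,0],[1,0,0.02,-0.16,0,0,0],[1,0,0.02,-0.2,0,0,0]]]' 
python3 - <<'E'
from h import *
print(togo([.6608,.0985,.13],down(.013)))
E
```

```text
clock: 33.83
tool_pos: [0.6216, -0.3574, 0.0136]
ee_rot: [0.502, 0.498, 0.503, -0.498]
contact_force: [0.5, 0.8, -0.3]
grip_width: 0.0703
clock: 34.25
tool_pos: [0.6219, -0.3576, 0.014]
ee_rot: [0.502, 0.498, 0.502, -0.498]
contact_force: [-0.5, 0.4, 2.4]
grip_width: 0.0455
(array([ 0.0005, -0.0001, -0.0002]), array([ 0.0003, -0.0007, -0.0001]))
clock: 35.08
tool_pos: [0.6435, -0.1001, 0.1594]
ee_rot: [0.505, 0.5, 0.498, -0.498]
contact_force: [0.6, -0.2, -1.0]
grip_width: 0.0454
(array([ 0.0287,  0.018 , -0.1987]), array([-0.0083,  0.0049, -0.0098]))
```

```bash

python3 -m jog '[[[1,0,0.004,-0.04,0,0,0],[1,0,0.008,-0.08,0,0,0],[1,0,0.012,-0.12,-0.004,0.002,-0.005],[1,0.005,0.018,-0.16,-0.008,0.005,-0.01],[1,0.0287,0.018,-0.1987,-0.008,0.005,-0.01]]]' >/dev/null
python3 -m jog '[[[1,0,0,0,0,0,0],[1,0,0,0,0,0,0]]]'
python3 - <<'E'
from h import *
print(togo([.6607,.0985,.096],down(.013)))
E
```

```text
clock: 35.67
tool_pos: [0.6635, 0.1005, 0.1345]
ee_rot: [0.505, 0.498, 0.503, -0.494]
contact_force: [0.0, -0.7, -0.1]
grip_width: 0.0455
(array([ 0.0385, -0.003 ,  0.002 ]), array([ 0.0039, -0.0012, -0.006 ]))
```

```bash

python3 -m jog '[[[1,0.012,-0.003,0.002,0.004,0,-0.006],[1,0.025,-0.003,0.002,0.004,0,-0.006],[1,0.035,-0.003,0.002,0.004,0,-0.006],[1,0.0385,-0.003,0.002,0.004,0,-0.006],[1,0.0385,-0.003,0.002,0.004,0,-0.006]]]' 60
python3 -m jog '[[[1,0,0,0,0,0,0]]]' >/dev/null
python3 - <<'E'
from h import *
print(togo([.6607,.0985,.086],down(.013)))
E
```

```text
clock: 36.08
tool_pos: [0.6597, 0.0972, 0.0942]
ee_rot: [0.502, 0.497, 0.504, -0.498]
contact_force: [0.4, 0.9, -1.3]
grip_width: 0.045
(array([ 0.008 ,  0.0008, -0.002 ]), array([-0.0026, -0.0008,  0.003 ]))
```

```bash

python3 -m jog '[[[1,0.004,0.001,-0.002,-0.0025,0,0.003],[1,0.008,0.001,-0.002,-0.0025,0,0.003],[1,0.010,0.001,-0.002,-0.0025,0,0.003],[1,0.010,0.001,-0.002,-0.0025,0,0.003]]]' 60
python3 -m jog '[[[1,0.003,0,0,0,0,0],[1,0.006,0,0,0,0,0],[1,0.009,0,0,0,0,0],[1,0.012,0,0,0,0,0],[1,0.012,0,0,0,0,0]]]'
python3 - <<'E'
from h import *
print(togo([.6607,.0985,.062],down(.013)))
E
```

```text
clock: 36.5
tool_pos: [0.6604, 0.0985, 0.0837]
ee_rot: [0.503, 0.497, 0.504, -0.497]
contact_force: [-1.6, 0.0, -0.2]
grip_width: 0.0456
clock: 36.92
tool_pos: [0.6604, 0.0988, 0.0719]
ee_rot: [0.503, 0.497, 0.504, -0.497]
contact_force: [-0.2, 1.1, -0.7]
grip_width: 0.0455
(array([0.0099, 0.0003, 0.0004]), array([ 0.0004, -0.0009,  0.0007]))
```

```bash

python3 -m jog '[[[1,0.003,0,0,0,0,0],[1,0.005,0,0,0,0,0],[1,0.007,0,0,0,0,0],[1,0.0095,0,0,0,0,0],[1,0.0095,0,0,0,0,0]]]'
python3 -m jog '[[[1,0.001,0,0,0,0,0],[1,0.001,0,0,0,0,0]]]'
python3 -m jog '[[[1,0.001,0,0,0,0,0],[1,0.001,0,0,0,0,0]]]'
python3 -m jog '[[[0.0,0.0,0,0,0,0,0],[-0.2,0.0,0,0,0,0,0],[-0.4,0.0,0,0,0,0,0],[-0.5,0.0,0,0,0,0,0],[-0.5,0.0,0,0,0,0,0]]]' 40
python3 -m jog '[[[-0.5,-0.02,0,0,0,0,0],[-0.5,-0.05,0,0,0,0,0],[-0.6,-0.09,0,0,0,0,0],[-0.6,-0.1,0,0.03,0,0,0],[-0.6,-0.1,-0.01,0.07,0,0,0]]]' >/dev/null
python3 -m jog '[[[-0.6,0,0,0.04,0,0,0],[-0.6,0,-0.02,0.08,0,0,0],[-0.6,0,-0.04,0.12,0,0,0],[-0.6,0,-0.04,0.16,0,0,0],[-0.6,0,-0.04,0.2,0,0,0]]]' >/dev/null
python3 -m jog '[[[-0.6,-0.04,0,0.04,0,0,0],[-0.6,-0.08,-0.02,0.08,0,0,0],[-0.6,-0.1,-0.04,0.12,0,0,0],[-0.6,-0.1,-0.06,0.16,0,0,0],[-0.6,-0.1,-0.06,0.16,0,0,0]]]' >/dev/null
python3 - <<'E'
from h import *
bays("20")
crop("scene","20",220,130,370,250,5,"s20")
E
```

```text
clock: 37.33
tool_pos: [0.6603, 0.0988, 0.062]
ee_rot: [0.503, 0.497, 0.504, -0.497]
contact_force: [0.1, 0.2, 0.1]
grip_width: 0.0454
clock: 37.5
tool_pos: [0.6603, 0.0987, 0.0619]
ee_rot: [0.503, 0.497, 0.504, -0.497]
contact_force: [-4.5, -0.4, 11.7]
grip_width: 0.0454
clock: 37.67
tool_pos: [0.6603, 0.0988, 0.0619]
ee_rot: [0.503, 0.497, 0.504, -0.497]
contact_force: [-4.9, -0.7, 11.0]
grip_width: 0.0453
clock: 38.08
tool_pos: [0.6603, 0.0987, 0.0616]
ee_rot: [0.503, 0.496, 0.504, -0.497]
contact_force: [0.2, 0.5, -0.7]
grip_width: 0.0652
scene a 278 slope x,y [0.006 0.002] ztop 0.0259
scene b 322 slope x,y [-0.009  0.001] ztop 0.0259
scene c 367 slope x,y [-0.012  0.004] ztop 0.0257
top a 314 slope x,y [0.01  0.003] ztop 0.026
  ctr in bay -0.0007 -0.0029 sizes 0.1507 0.0478
top b 507 slope x,y [-0.009  0.001] ztop 0.0261
  ctr in bay -0.0009 -0.0001 sizes 0.1515 0.0482
top c 480 slope x,y [-0.     0.002] ztop 0.0262
  ctr in bay -0.0011 -0.002 sizes 0.1511 0.0491
```

View pics/top20.png

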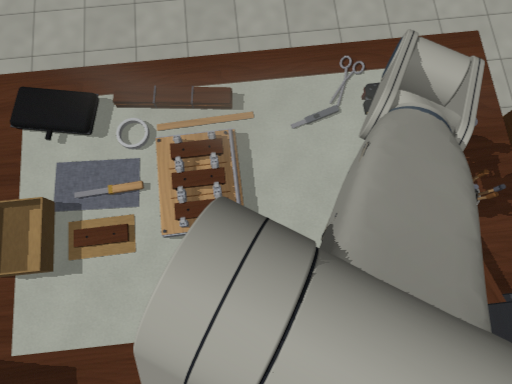

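View pics/s20.png

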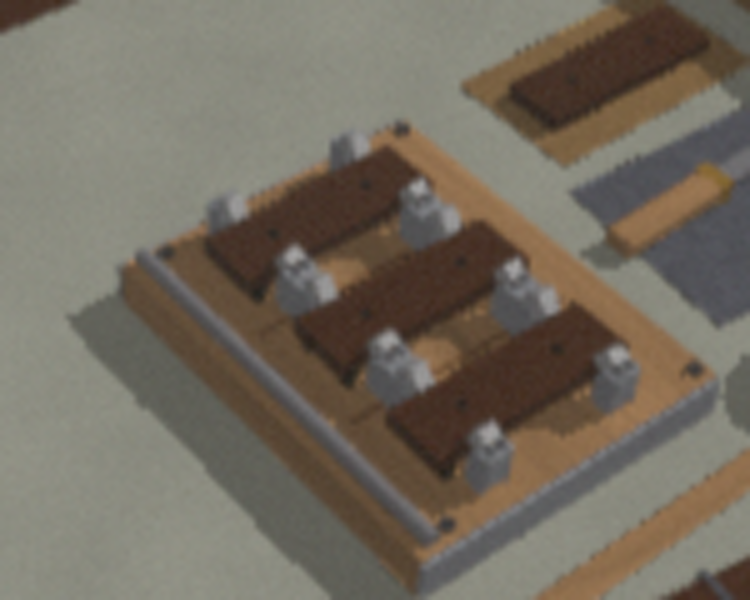

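```bash

python3 - <<'E'
from h import *
crop("top","20",45,145,150,265,6,"m20"); print(arm.state()["tool_pos"])
E
```

```text
[ 0.55805416 -0.33597195  0.26691688]
```

View pics/m20.png

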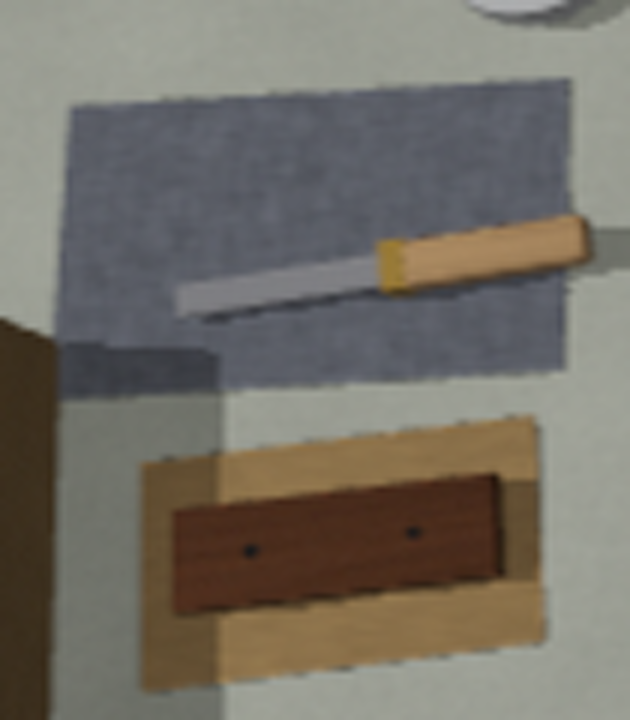

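```bash

python3 - <<'E'
from h import *
f=lambda U,V,u0,v0,s:((U+.5)/s-.5+u0,(V+.5)/s-.5+v0)
L=np.array([ray("top",*f(U,V,45,145,6),z) for U,V,z in [(177,301,.013),(380,268,.019),(587,238,.019)]]);print(L.round(4),np.linalg.norm(np.diff(L,axis=0),axis=1))
d=L[0]-L[2]; print(np.arctan2(d[1],d[0])-np.pi/2); 
print("mid",(L[0]+L[2])/2,np.linalg.norm(((L[0]+L[2])/2-[.601,.4018,0])[:2])); print("handle mid",(L[1]+L[2])/2)
O=np.array([ray("top",*f(U,V,45,145,6),.017) for U,V in [(173,511),(498,474),(503,577),(177,614)]]);print("old",O.mean(0))
h=(L[1]+L[2])/2
print(togo([h[0],h[1],.15],down(.0)))
E
```

```text
[[0.573  0.4653 0.013 ]
 [0.5775 0.365  0.019 ]
 [0.582  0.2649 0.019 ]] [0.10060532 0.1001891 ]
0.04467807855602057
mid [0.57749637 0.36511116 0.016     ] 0.04357168292498152
handle mid [0.57973227 0.31494784 0.019     ]
old [0.44601115 0.38660167 0.017     ]
(array([ 0.1161,  0.0286, -0.6508]), array([ 0.0124,  0.0016, -0.0096]))
```

```bash

python3 -m jog '[[[-0.5,0.01,0,-0.04,0,0,0],[-0.5,0.02,0,-0.08,0,0,0],[-0.5,0.03,0,-0.12,0,0,-0.005],[-0.5,0.04,0.005,-0.16,0,0,-0.01],[-0.5,0.05,0.01,-0.2,-0.01,0,-0.01]]]' >/dev/null
python3 -m jog '[[[-0.5,0,0,-0.04,-0.01,0,0],[-0.5,0,0,-0.08,-0.01,0,0],[-0.5,0,0,-0.12,-0.02,0,0],[-0.5,0,0.005,-0.16,-0.02,0,0],[-0.5,0,0.01,-0.2,-0.03,0,0]]]' >/dev/null
python3 - <<'E'
from h import *
print(arm.state()["tool_pos"],togo([.5797,.315,.12],down(.0447)))
E
```

```text
[0.57056483 0.06907973 0.2153056 ] (array([ 0.095 ,  0.0221, -0.2452]), array([0.0074, 0.0013, 0.0015]))
```

```bash

python3 -m jog '[[[-0.5,0,0.005,-0.04,0,0,0],[-0.5,0.0,0.01,-0.08,0,0,0],[-0.5,0.01,0.015,-0.12,0,0,0],[-0.5,0.02,0.02,-0.16,0.007,0,0],[-0.5,0.03,0.022,-0.2,0.007,0,0]]]' >/dev/null
python3 -m jog '[[[-0.5,0.02,0,-0.02,0,0,0],[-0.5,0.04,0,-0.02,0,0,0],[-0.5,0.04,0,-0.02,0,0,0]]]' >/dev/null
python3 - <<'E'
from h import *
print(arm.state()["tool_pos"],togo([.5797,.315,.0155],down(.0447)))
snap("scene","21"); crop("scene","21",250,70,430,220,4,"s21")
E
```

```text
[0.57739105 0.29386522 0.1397978 ] (array([ 0.1242,  0.0043, -0.0215]), array([0.0037, 0.0037, 0.0078]))
```

View pics/s21.png

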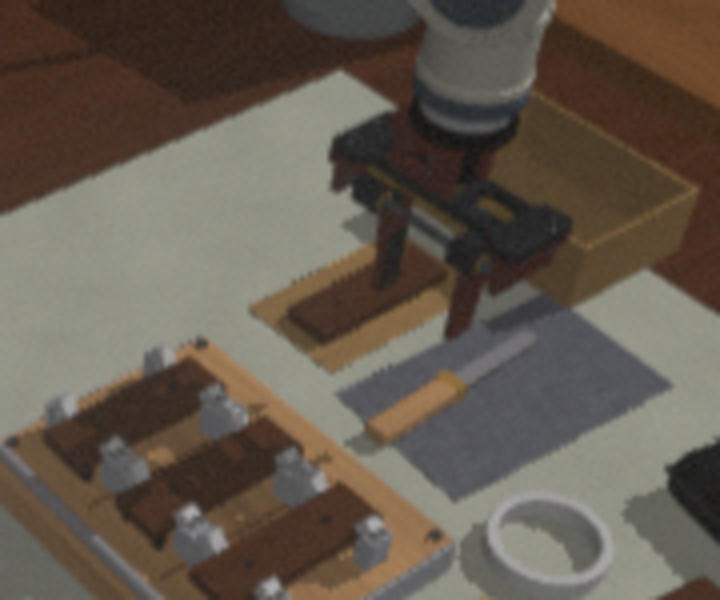

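```bash

python3 -m jog '[[[-0.5,0.03,0.002,-0.01,0.003,0.003,0.007],[-0.5,0.06,0.004,-0.0215,0.003,0.003,0.007],[-0.5,0.09,0.004,-0.0215,0.003,0.003,0.007],[-0.5,0.1,0.004,-0.0215,0.003,0.003,0.007],[-0.5,0.1,0.004,-0.0215,0.003,0.003,0.007]]]' >/dev/null
python3 - <<'E'
from h import *
print(arm.state()["tool_pos"],togo([.5797,.315,.0155],down(.0447)))
E
```

```text
[0.57943505 0.31300773 0.03982808] (array([ 0.0243,  0.0004, -0.002 ]), array([-0.0014,  0.0021,  0.0033]))
```

```bash

python3 -m jog '[[[-0.5,0.012,0,-0.002,0,0.002,0.003],[-0.5,0.022,0,-0.002,0,0.002,0.003],[-0.5,0.0243,0,-0.002,0,0.002,0.003],[-0.5,0.0243,0,-0.002,0,0.002,0.003]]]'
python3 -m jog '[[[1,0,0,0,0,0,0],[1,0,0,0,0,0,0],[1,0,0,0,0,0,0],[1,0,0,0,0,0,0],[1,0,0,0,0,0,0]]]' 50
python3 -m jog '[[[1,0,0,0,0,0,0],[1,0,0,0,0,0,0]]]' 50
python3 -m jog '[[[1,-0.006,0,0,0,0,0],[1,-0.012,0,0,0,0,0],[1,-0.012,0.003,-0.02,0.02,0,0],[1,-0.012,0.008,-0.04,0.044,0,0],[1,-0.012,0.008,-0.045,0.044,0,0]]]' 
python3 - <<'E'
from h import *
print(arm.state()["tool_pos"],togo([.590,.355,.0155],down(0)))
E
```

```text
clock: 41.73
tool_pos: [0.5793, 0.3146, 0.0155]
ee_rot: [0.511, 0.489, 0.511, -0.489]
contact_force: [-0.7, 0.4, -0.1]
grip_width: 0.0661
clock: 42.15
tool_pos: [0.5795, 0.3148, 0.0159]
ee_rot: [0.511, 0.489, 0.511, -0.489]
contact_force: [-0.2, -0.3, 1.0]
grip_width: 0.0358
clock: 42.32
tool_pos: [0.5796, 0.3148, 0.0161]
ee_rot: [0.511, 0.489, 0.511, -0.489]
contact_force: [0.1, -0.4, 0.1]
grip_width: 0.0239
clock: 42.73
tool_pos: [0.5868, 0.3628, 0.0293]
ee_rot: [0.5, 0.502, 0.5, -0.499]
contact_force: [-0.4, 0.3, -1.6]
grip_width: 0.0238
[0.58683803 0.36279613 0.02927958] (array([0.0138, 0.0031, 0.0078]), array([-0.0012, -0.0021, -0.0029]))
```

```bash

python3 -m jog '[[[1,0.005,0.002,0.006,0,-0.002,-0.003],[1,0.01,0.002,0.006,0,-0.002,-0.003],[1,0.0125,0.002,0.006,0,-0.002,-0.003],[1,0.0133,0.002,0.006,0,-0.002,-0.003],[1,0.0133,0.002,0.006,0,-0.002,-0.003]]]'
python3 -m jog '[[[-0.4,0,0,0,0,0,0],[-0.4,0,0,0,0,0,0],[-0.4,0,0,0,0,0,0],[-0.4,0,0,0,0,0,0],[-0.4,0,0,0,0,0,0]]]' 
python3 -m jog '[[[-0.4,-0.03,0,0,0,0,0],[-0.4,-0.07,0,0,0,0,0],[-0.4,-0.11,0,0,0,0,0],[-0.4,-0.15,0,0,0,0,0],[-0.4,-0.18,0,0.03,0,0,0]]]'
python3 -m jog '[[[-0.4,0,0,0.04,0,0,0],[-0.4,0,0,0.08,0,0,0],[-0.4,0,0,0.12,0,0,0],[-0.4,0,0,0.16,0,0,0],[-0.4,0,0,0.2,0,0,0]]]' >/dev/null
python3 -m jog '[[[-0.4,0,0,0.04,0,0,0],[-0.4,0,0,0.08,0,0,0],[-0.4,0,0,0.12,0,0,0],[-0.4,0,0,0.16,0,0,0],[-0.4,0,0,0.2,0,0,0]]]'
python3 -m jog '[[[-0.4,0,0,0.04,0,0,0],[-0.4,0,0,0.08,0,0,0],[-0.4,0,0,0.08,0,0,0],[-0.4,0,0,0.08,0,0,0]]]' 
python3 - <<'E'
from h import *
bays("22")
E
```

```text
clock: 43.15
tool_pos: [0.5884, 0.3554, 0.0161]
ee_rot: [-0.499, -0.5, -0.5, 0.501]
contact_force: [-2.5, -1.4, 5.5]
grip_width: 0.0231
clock: 43.57
tool_pos: [0.5884, 0.3552, 0.0159]
ee_rot: [-0.499, -0.5, -0.5, 0.501]
contact_force: [-0.2, 0.6, -0.7]
grip_width: 0.0535
clock: 43.98
tool_pos: [0.5897, 0.3299, 0.1993]
ee_rot: [0.5, 0.501, 0.5, -0.498]
contact_force: [0.8, -0.6, 0.5]
grip_width: 0.0615
clock: 44.82
tool_pos: [0.5896, -0.0736, 0.1986]
ee_rot: [0.501, 0.501, 0.5, -0.498]
contact_force: [1.9, -0.1, 0.2]
grip_width: 0.0613
clock: 45.15
tool_pos: [0.5895, -0.1557, 0.1982]
ee_rot: [0.5, 0.502, 0.499, -0.499]
contact_force: [0.5, -0.5, 0.1]
grip_width: 0.0612
scene a 279 slope x,y [-0.001 -0.   ] ztop 0.026
scene b 323 slope x,y [-0.022 -0.001] ztop 0.0259
scene c 364 slope x,y [-0.     0.001] ztop 0.0257
top a 530 slope x,y [-0.01  -0.002] ztop 0.0261
  ctr in bay -0.0005 -0.0029 sizes 0.1507 0.0477
top b 515 slope x,y [0.014 0.002] ztop 0.026
  ctr in bay -0.001 -0.0006 sizes 0.1512 0.0487
top c 476 slope x,y [-0.006  0.004] ztop 0.0259
  ctr in bay -0.0011 -0.0021 sizes 0.151 0.0494
```

View pics/top22.png

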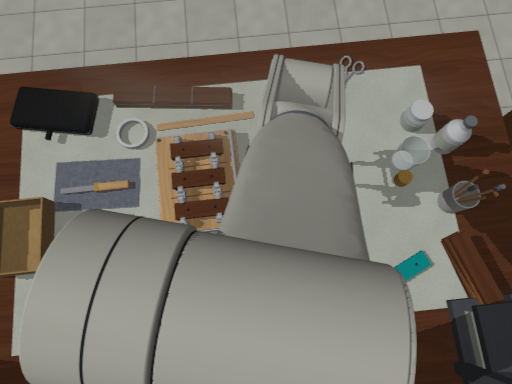

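View pics/scene22.png

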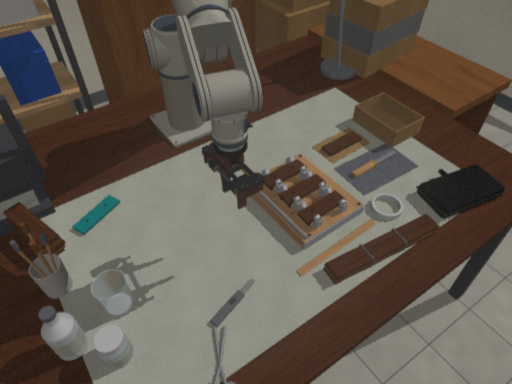

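```bash
python3 -c "
from bench import close_job
print(close_job())"
```

```text
the job is handed in; nothing more can be done
None
```

The job is handed in at about 45 s of the 210 s, with every step done. `close_job` reports no verdict, so the results below are from my own last checks.

- **Old board:** I levered its end up over the steel bar by about 12 mm, lifted the board out (about 19 N at the peak) and laid it on the blotter. In the top picture taken about 7 s before hand-in its centre was about 5 mm from the card's middle. The scene picture at hand-in shows it still lying flat there; the arm hid it from the top camera.
- **Cleaned boards:** All three are pressed home, one to each bay. Depth readings put their tops 26 mm above the deck, so their centres are at about 19 mm. They look level, about 1 mm off across and 3 mm or less along.
- **Lever:** Something knocked it a few centimetres during the run, leaving its handle 10 mm over the mat's edge. I set it back on the mat, and the last pictures show it lying flat there.
- **Other things:** The last two pictures show the cup, tape roll, weight, bamboo strip, cutter and turquoise board where they were at the start. I compared them by eye only.

Two readings did not go as planned. The wrist force jumped to about 18 N at the bottom of the lever stroke, probably the handle end touching the table, so I stopped there with the end already well clear. The scene and top cameras also differed by up to about 0.03 in the boards' cross slope, which I take as depth noise because it changed sign between pictures.

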